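# Show the glued snowman to the document camera

### The job

The glue on the flat plywood snowman has dried: swing the lever of its gluing clamp wide open, then draw the snowman up out of the slot and hold it up to the document camera, its middle on the lens's line of sight 15 cm in front of the lens, head up and not leaning sideways, with a flat face square to the lens (tip it back as far as the lens looks down). Finish while still holding it there, motionless, in the gripper; do not put it down. Leave the plywood tree in its own shut clamp, do not shift the camera's aim, and do not disturb the other things on the desk.

Things in the scene. Friction and masses are not known exactly. Their poses are not given: they have to be found in the camera images.
- snowman_mid (a point): Centre of the snowman, a flat bare-plywood cut-out 12 mm thick, 152 mm tall, 70 g, standing in a clamp slot; 76 mm above its underside. x = normal of its flat faces (both alike), y = across its width, z = up. Foot bar 109 mm wide, 22 mm tall, sunk in the slot, top level with the block's top; above it a round body of diameter 64 and head of diameter 42 mm, then a hat.
- snowman_hat (a point): Middle of the snowman's hat crown, the place to pinch it from above, across the 12 mm thickness: 62 mm above the snowman's centre. The crown is 30 mm wide and reaches 14 mm above and 16 mm below this point; the brim below it is 50 mm wide. Axes as the snowman's.
- tree_mid (a point): Centre of the other cut-out, a plywood fir tree (zigzag edges, pointed top, 12 mm thick, 137 mm tall, same foot bar), 70 mm above its underside; it stands in the other clamp and stays there.
- clamp_a_slot (a point): Middle of the slot's mouth, on top of the snowman's gluing clamp: a wooden block 100 mm (x) by 135 mm (y) by 40 mm tall, fixed to the desk. The slot runs along y, is 22 mm deep and leaves 1 mm of play round the foot bar. The two clamps are alike and may change sides.
- clamp_a_pivot (a point): Upright axis of the lever of the snowman's clamp, at the lever's underside, 41.5 mm above the desk; 25 mm in x and 42 mm in y from the slot's middle (block frame).
- clamp_a_knob (a point): Half-way up the grip knob of that lever: an upright black cylinder, diameter 14 mm, from 49.5 to 85.5 mm above the desk, 110 mm from the pivot, at the free end of a flat aluminium bar 18 mm wide, 8 mm thick, lying 1.5 mm above the block. Shut, the bar crosses one end of the foot bar and keeps the snowman down. Moves with the lever.
- clamp_a_lever (a joint): Lever of the snowman's clamp (rad): 0 shut (bar points to the block's -x), 1.5 the open stop (nearly to its +y); it swings level, clockwise seen from above as the value grows. Light friction (1 to 2 N at the knob); stays where it is left. Starts at 0 to 0.2; wide open is over 1.2.
- clamp_b_slot (a point): Middle of the slot's mouth, on top of the tree's gluing clamp: a wooden block 100 mm (x) by 135 mm (y) by 40 mm tall, fixed to the desk. The slot runs along y, is 22 mm deep and leaves 1 mm of play round the foot bar. The two clamps are alike and may change sides.
- clamp_b_pivot (a point): Upright axis of the lever of the tree's clamp, at the lever's underside, 41.5 mm above the desk; 25 mm in x and 42 mm in y from the slot's middle (block frame).
- clamp_b_knob (a point): Half-way up the grip knob of that lever: an upright black cylinder, diameter 14 mm, from 49.5 to 85.5 mm above the desk, 110 mm from the pivot, at the free end of a flat aluminium bar 18 mm wide, 8 mm thick, lying 1.5 mm above the block. Shut, the bar crosses one end of the foot bar and keeps the tree down. Moves with the lever.
- clamp_b_lever (a joint): Lever of the tree's clamp (rad): 0 shut (bar points to the block's -x), 1.5 the open stop (nearly to its +y); it swings level, clockwise seen from above as the value grows. Light friction (1 to 2 N at the knob); stays where it is left. Starts at 0 to 0.2; wide open is over 1.2.
- lens (a point): Centre of the front glass of the document camera: grey base plate 150 by 170 mm, column 22 mm thick, white head 60 by 34 by 34 mm about 305 mm above the desk, black lens barrel of diameter 30 mm. It looks along this frame's -x; y is level; it looks down by the head's angle, so z leans back from upright by the same angle.
- view (a point): Where the middle of the snowman must be held: a point in the air 150 mm in front of the lens on its line of sight. Axes as the lens's: the snowman's x axis must be parallel to this x axis (either way round), its y level, its z close to this z.
- cam_head (a joint): Downward tilt of the document camera's head (rad): 0 looks level, positive looks down. Starts between 0.08 and 0.5; a stiff hinge, not to be moved.
- tape: Roll of paper tape lying flat, outer diameter 92 mm, 24 mm high; origin at its underside. Bystander, to be left alone.
- cone: Red cone, foot diameter 84 mm, 116 mm tall; origin at its underside. Bystander, to be left alone.
- glue: White glue bottle, diameter 48 mm, 120 mm tall, standing; origin at its underside. Bystander, to be left alone.
- scissors: Scissors lying flat, about 175 mm long, orange handles, 10 mm high; origin at its underside. Bystander, to be left alone.
- pencil_box: Grey pencil box, 90 by 210 mm, 45 mm high; origin at its underside. Bystander, to be left alone.
Mind the look-alikes: they are no part of the job. Leave any purple or white look-alike of the part that bears clamp_b_slot alone. What is shaped like the part that bears snowman_mid but turquoise is not meant.

How it is judged:
By the outcome, as a careful person would: the job done as asked, in the order asked, and still so for the second after the job is handed in, while the arm keeps its last pose, push and grip.
It also fails if it takes over 64 s, if anything falls off the work surface, if the arm or the gripper's body presses on something with over 40 N, if the wrist force passes 120 N, or if a joint passes its speed limit or range.

### The arm

A 6-joint arm with a two-finger parallel gripper is mounted at the origin on the work surface. World frame = base frame: x ahead of the robot, y to its left, z up, the work surface at z = 0. Lengths are in m, angles in rad, forces in N, time in s.
With the tool pointing down it reaches from about 0.375 to 0.9 m from the base axis. Payload 3.1 kg.
Tool frame: the origin (TCP) lies midway between the tips of the shut fingers; the grasp point (between the pads) lies 19 mm behind it (manip.grasp_offset is the distance from the TCP to the grasp point, in m); z points along the fingers, y is the line along which they close (so a half turn about z gives the same grasp; the last joint's range is limited). The gripper opens to 85 mm and grips with 20 to 120 N. Pads are 22 mm wide; open, the fingers measure 114 mm over their backs; the gripper's body (76 mm by 85 mm) begins 54 mm behind the grasp point. The pads swing forward as they close: fully open they stand 13 mm farther back than shut.
Start: joints at [-1.448, 0.527, 1.433, -0, 1.181, -0.178], TCP at [0.185, -0.597, 0.202] pointing down, gripper open.
Joint ranges: [-3.08, 3.08], [-0.75, 2.2], [0.22, 2.44], [-1.43, 4.57], [0, 2.65], [-2.85, 2.85]. Speed limits (rad/s): [2.79, 2.79, 3.14, 3.14, 3.14, 3.14].

### API

Orientations are given as a unit quaternion [x, y, z, w].
In Python, from station import sensors, cams, order, manip gives the robot as it stands.
- The arm moves only by the tool move_arm, never from a script. Its argument "targets" is a list of rows, each an object of numbers: "dx", "dy", "dz": the shift along the world's x, y, z normalised to -1 to 1, where 1 is 25 mm; "rx", "ry", "rz": the turn, a rotation vector about the world's x, y, z normalised to -1 to 1, where 1 is 30 degrees. A call has exactly 10 rows; each row shifts and turns the commanded pose from where the row before left it; what a row does not reach is not made up. A row lasts 1/8 s, in which the tool goes at most 62.5 mm and 10.7 degrees, less where a joint would pass 70% of its speed; a pose out of reach is approached as far as the arm can. A call with a number of a shift or a turn outside -1 to 1 is refused whole. A call with a gripper value outside its range is refused whole. "claw" is the opening in per cent of the stroke, from 0 (shut) to 100 (fully open), set as the call begins (left out, the last holds). The fingers move at their own pace and stop on an object; "newtons" is the grip in N (left out, the last holds). Time passes only in rows, so rows that do not move let the fingers close, or fill a call up. It gives the time, the measured TCP pose, the force, the opening and the grip force at its end, in the units of the state.
- sensors.sense(): the state, without advancing time (a new reading comes with each control period).
- cams.snapshot(name): name is "scene" or "side" or "wrist"; returns the picture (400x640x3 uint8, red, green, blue); there is no depth.
- cams.camera_model(name): a dict with "fx", "fy", "cx", "cy" (pixels), "distortion" ([k1, k2, p1, p2, k3] as OpenCV has them; the pictures are not rectified), "extrinsics" (4x4, takes a point from world to camera coordinates). Camera axes: x right, y down, z forward; pixel columns grow to the right and rows downward; lengths in m; the calibration is good to about 2 mm. A picture is of the moment at which its call begins: read the wrist's pose just before it. camera_model takes no time and is no camera call; for the wrist camera it gives the pose at the moment of the call.
- order.sign_off(): hands the job in; it is judged then, once.
The state is a dict: "t": time; "q": joint angles; "qd": joint speeds; "tau": joint torques, N m; "tcp_pos": TCP position; "tool_rot": TCP orientation; "force": force on the tool from outside, world axes, zero at the start; "ft_torque": the same for the moment, N m; "finger_gap": opening from 0.0 (shut) to 1.0 (fully open); "gripper_force": force on a finger pad.
Only numpy, scipy, OpenCV 4.12 (cv2) and the standard library are available. Lean on these libraries where they do the work, as an engineer would, in place of code of your own. Each camera call takes 0.05 s, during which the arm holds its last target. There are 200 camera calls.

## Working session

There is one attempt and no reset: what is moved stays moved. The work goes in short steps, Python scripts to look and compute and a tool call to move; the robot and the scene stay as the last step left them, time stands still between calls to the robot, and variables do not carry over. Pictures are saved under pics/ and viewed, at most 10 in all, crops included, and the job is handed in when it is done.

Besides the shell and the picture viewer there is one more tool, called after "Request:" in YAML: its name, and indented under it one key for each argument. move_arm: Moves the arm, as the interface text tells. Scaled input: -1 to 1 covers 25 mm each way for a shift and 30 degrees each way for a turn. Its arguments: {"type":"object","properties":{"targets":{"type":"array"},"claw":{"type":"number"},"newtons":{"type":"number"}},"required":["targets"]}

```bash
mkdir -p pics; ls; cat > h.py <<'E'
import numpy as np, cv2
from station import sensors, cams, order, manip
def snap(n,f=None):
    im=cams.snapshot(n)
    if f: cv2.imwrite(f,cv2.cvtColor(im,cv2.COLOR_RGB2BGR))
    return im
def ray(n,uv,m=None):
    m=m or cams.camera_model(n)
    K=np.array([[m['fx'],0,m['cx']],[0,m['fy'],m['cy']],[0,0,1]])
    p=cv2.undistortPoints(np.array([[uv]],float),K,np.array(m['distortion']))[0,0]
    E=np.array(m['extrinsics']);R=E[:3,:3];t=E[:3,3]
    return -R.T@t, R.T@np.array([p[0],p[1],1])
def plane(n,uv,z,m=None):
    o,d=ray(n,uv,m); return o+d*(z-o[2])/d[2]
def tri(n1,a,n2,b):
    o1,d1=ray(n1,a);o2,d2=ray(n2,b)
    s=np.linalg.lstsq(np.c_[d1,-d2],o2-o1,rcond=None)[0]
    p,q=o1+s[0]*d1,o2+s[1]*d2
    return (p+q)/2,np.linalg.norm(p-q)
def proj(n,P):
    m=cams.camera_model(n);E=np.array(m['extrinsics'])
    K=np.array([[m['fx'],0,m['cx']],[0,m['fy'],m['cy']],[0,0,1]])
    return cv2.projectPoints(np.array(P,float).reshape(-1,3),cv2.Rodrigues(E[:3,:3])[0],E[:3,3],K,np.array(m['distortion']))[0][:,0]
E
python3 - <<'E'
from h import *
np.set_printoptions(precision=3,suppress=True)
for n in ("scene","side","wrist"):
    snap(n,f"pics/{n}0.png"); o,d=ray(n,(320,200)); print(n,o,d)
print(sensors.sense()['tool_rot'],manip.grasp_offset)
E
```

```text
pics
scene [ 1.091 -0.502  1.436] [-0.405  0.37  -0.836]
side [-0.274  0.866  0.991] [ 0.569 -0.596 -0.567]
wrist [ 0.255 -0.575  0.373] [-0.293 -0.074 -0.953]
[ 0.989  0.15   0.    -0.001] 0.0187
```

View pics/scene0.png

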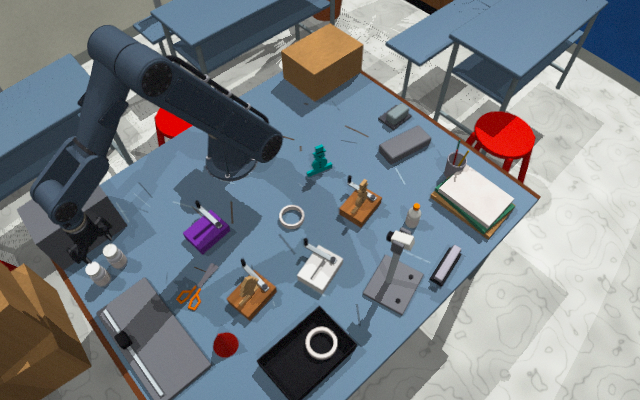

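View pics/side0.png

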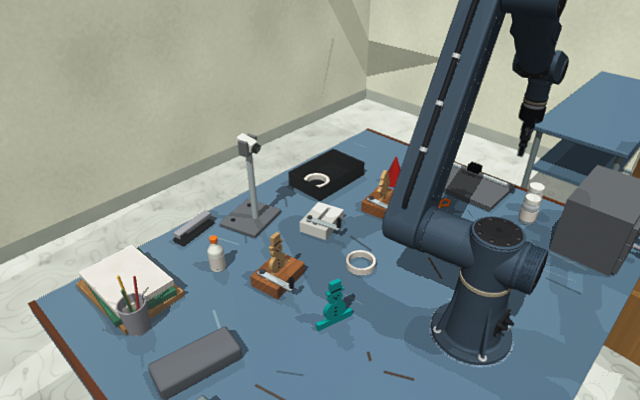

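The two wooden clamps with plywood cut-outs are at scene (360,200) and (251,293). The purple block (206,230), the white block (319,265) and the turquoise snowman (319,160) are look-alikes. The document camera is at (395,265). I'll enlarge both wooden clamps in each view.

```bash
python3 - <<'E'
import cv2, numpy as np
s=cv2.imread('pics/scene0.png'); d=cv2.imread('pics/side0.png')
def c(im,x,y,w=66,h=50): return cv2.resize(im[y:y+h,x:x+w],None,fx=6,fy=6,interpolation=cv2.INTER_CUBIC)
cv2.imwrite('pics/c1.png',np.vstack([np.hstack([c(s,325,173),c(s,218,255)]),np.hstack([c(d,245,228,66,50+20)[:300],c(d,345,160)])]))
cv2.imwrite('pics/c2.png',np.hstack([cv2.resize(s[215:315,355:435],None,fx=5,fy=5,interpolation=cv2.INTER_CUBIC),cv2.resize(d[125:225,215:295],None,fx=5,fy=5,interpolation=cv2.INTER_CUBIC)]))
E
```

```text
(no output)
```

View pics/c1.png

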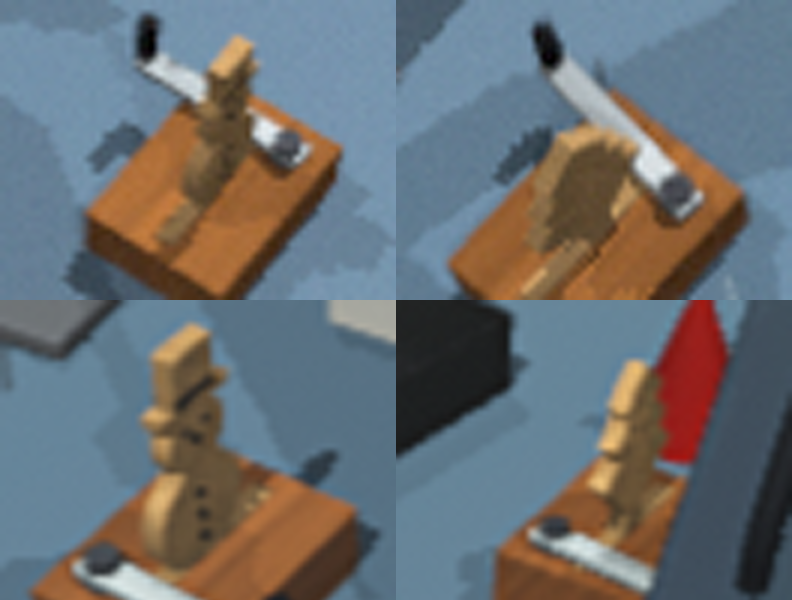

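View pics/c2.png

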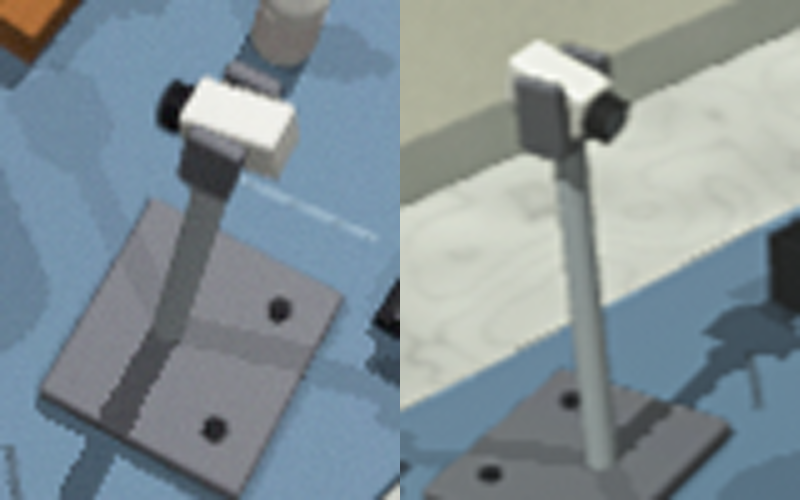

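Snowman (buttons, hat) is in the clamp at scene (360,200). The tree (zigzag) is in the one at (251,293), which is left alone. Snowman's clamp: pivot about (372.5,197), knob (350,176). The camera's lens is at scene (389,236) and side (337,148).

```bash
python3 - <<'E'
from h import *
np.set_printoptions(precision=4,suppress=True)
S=lambda x,y:(325+x/6,173+y/6); D=lambda x,y:(245+x/6,228+(y-300)/6)
print("pivot",plane("scene",S(287,145),.051),plane("side",D(100,556),.053))
print("knobtop",plane("scene",S(150,18),.0855))
for p in [(86,213),(341,152),(217,283)]: print("corner",plane("scene",S(*p),.04))
print("hat top", tri("scene",S(233,48),"side",D(182,337)))
for p in [(240,38),(212,70)]: print("hat",plane("scene",S(*p),.17))
C=lambda x,y:(355+x/5,215+y/5); G=lambda x,y:(215+(x-400)/5,125+y/5)
for p in [(150,200),(342,298),(235,497),(40,393)]: print("base",plane("scene",C(*p),.01))
print("lens",tri("scene",C(168,107),"side",G(612,115)))
for a,b in [((200,80),(540,40)),((297,106),(512,52))]: print("head",tri("scene",C(*a),"side",G(*b)))
print("colfoot",plane("scene",C(167,335),.01),plane("side",G(598,470),.01))
# other things for clearance
for n,uv,z in [("glue",(414,205),.12),("white clampcorner",(340,262),.04),("tape",(291,217),.024),("turq",(322,150),.15)]: print(n,plane("scene",uv,z))
E
```

```text
pivot [0.5437 0.2616 0.051 ] [0.5409 0.2609 0.053 ]
knobtop [0.4342 0.249  0.0855]
corner [0.49   0.1416 0.04  ]
corner [0.5659 0.2885 0.04  ]
corner [0.5794 0.1646 0.04  ]
hat top (array([0.5231, 0.2175, 0.1739]), np.float64(0.0057374909679030845))
hat [0.521 0.23  0.17 ]
hat [0.5258 0.202  0.17  ]
base [0.7257 0.1384 0.01  ]
base [0.8682 0.1802 0.01  ]
base [0.9126 0.0203 0.01  ]
base [ 0.7735 -0.0211  0.01  ]
lens (array([0.7655, 0.0612, 0.2962]), np.float64(3.0432176280130497e-05))
head (array([0.7885, 0.0756, 0.3437]), np.float64(0.029364462772551198))
head (array([0.8235, 0.0939, 0.333 ]), np.float64(0.005987294916062618))
colfoot [0.8035 0.0719 0.01  ] [0.7969 0.0779 0.01  ]
glue [0.6918 0.3052 0.12  ]
white clampcorner [ 0.6464 -0.0068  0.04  ]
tape [ 0.3889 -0.0062  0.024 ]
turq [0.3109 0.2217 0.15  ]
```

Request:
move_arm:
  targets:
    - {"dx": 1,"dy": 1,"dz": 0.3}
    - {"dx": 1,"dy": 1,"dz": 0.3,"rz": 0.1}
    - {"dx": 1,"dy": 1,"dz": 0.3,"rz": 0.1}
    - {"dx": 1,"dy": 1,"dz": 0.3,"rz": 0.1}
    - {"dx": 1,"dy": 1,"dz": 0.3,"rz": 0.1}
    - {"dx": 1,"dy": 1,"dz": 0.3,"rz": 0.1}
    - {"dx": 1,"dy": 1,"dz": 0.3,"rz": 0.1}
    - {"dx": 1,"dy": 1,"dz": 0.3,"rz": 0.1}
    - {"dx": 1,"dy": 1,"rz": 0.1}
    - {"dx": 1,"dy": 1,"rz": 0.1}

```text
schema error: expected keys dx, dy, dz, rx, ry, rz
```

Request:
move_arm:
  targets:
    - {"dy": 1,"rz": 0.1}
    - {"dy": 1,"rz": 0.1}
    - {"dy": 1,"rz": 0.1}
    - {"dy": 1,"rz": 0.1}
    - {"dy": 1,"rz": 0.1}
    - {"dy": 1,"rz": 0.1}
    - {"dy": 1,"rz": 0.1}
    - {"dy": 1,"rz": 0.1}
    - {"dy": 1,"rz": 0.1}
    - {"dy": 1,"rz": 0.1}

```text
schema error: expected keys dx, dy, dz, rx, ry, rz
```

Request:
move_arm:
  targets:
    - {"dy": 1,"rz": 0.1,"dx": 0.2}
    - {"dy": 1,"rz": 0.1,"dx": 0.2}
    - {"dy": 1,"rz": 0.1,"dx": 0.2}
    - {"dy": 1,"rz": 0.1,"dx": 0.2}
    - {"dy": 1,"rz": 0.1,"dx": 0.2}
    - {"dy": 1,"rz": 0.1,"dx": 0.2}
    - {"dy": 1,"rz": 0.1,"dx": 0.2}
    - {"dy": 1,"rz": 0.1,"dx": 0.2}
    - {"dy": 1,"rz": 0.07,"dx": 0.2}
    - {"dy": 1,"dx": 0.2}

```text
schema error: expected keys dx, dy, dz, rx, ry, rz
```

Request:
move_arm:
  targets:
    - {"dy": 1}
    - {"dy": 1}
    - {"dy": 1}
    - {"dy": 1}
    - {"dy": 0.4}
    - {}
    - {}
    - {}
    - {}
    - {}
  claw: 0

```text
schema error: expected keys dx, dy, dz, rx, ry, rz
```

```bash
python3 - <<'E'
from h import *
import pickle
m=cams.camera_model("wrist"); im=snap("wrist","pics/w1.png"); pickle.dump(m,open("w1.pkl","wb"))
print(sensors.sense()['tcp_pos'],sensors.sense()['tool_rot'])
E
```

```text
[ 0.18515063 -0.59643689  0.20148485] [ 9.88710334e-01  1.49837900e-01  2.31033973e-05 -6.91613382e-04]
```

View pics/w1.png

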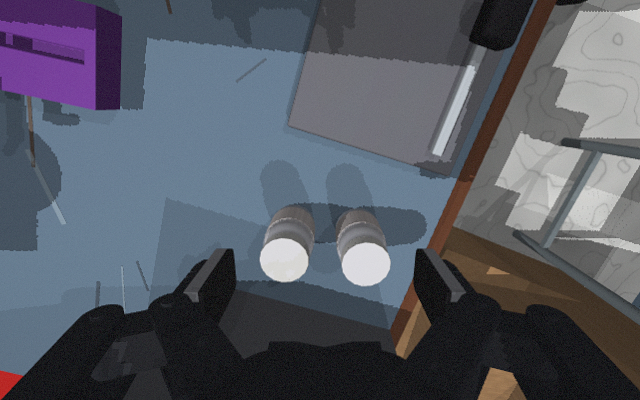

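The rows need all six keys, so the arm has not moved. The picture shows only the start view, with two white jars at (285,260) and (363,262).

Request:
move_arm:
  targets:
    - {"dx": 1,"dy": 1,"dz": 0.3,"rx": 0,"ry": 0,"rz": 0}
    - {"dx": 1,"dy": 1,"dz": 0.3,"rx": 0,"ry": 0,"rz": 0.1}
    - {"dx": 1,"dy": 1,"dz": 0.3,"rx": 0,"ry": 0,"rz": 0.1}
    - {"dx": 1,"dy": 1,"dz": 0.3,"rx": 0,"ry": 0,"rz": 0.1}
    - {"dx": 1,"dy": 1,"dz": 0.3,"rx": 0,"ry": 0,"rz": 0.1}
    - {"dx": 1,"dy": 1,"dz": 0.3,"rx": 0,"ry": 0,"rz": 0.1}
    - {"dx": 1,"dy": 1,"dz": 0.3,"rx": 0,"ry": 0,"rz": 0.1}
    - {"dx": 1,"dy": 1,"dz": 0,"rx": 0,"ry": 0,"rz": 0.1}
    - {"dx": 1,"dy": 1,"dz": 0,"rx": 0,"ry": 0,"rz": 0.1}
    - {"dx": 1,"dy": 1,"dz": 0,"rx": 0,"ry": 0,"rz": 0.1}

```text
t: 1.45
tcp_pos: [0.4358, -0.3459, 0.2545]
tool_rot: [0.926, 0.377, -0.0, -0.0]
force: [0.1, 0.2, -0.5]
finger_gap: 0.998
gripper_force: 0.0
```

Request:
move_arm:
  targets:
    - {"dx": 0,"dy": 1,"dz": 0,"rx": 0,"ry": 0,"rz": 0.1}
    - {"dx": 0,"dy": 1,"dz": 0,"rx": 0,"ry": 0,"rz": 0.1}
    - {"dx": 0,"dy": 1,"dz": 0,"rx": 0,"ry": 0,"rz": 0.1}
    - {"dx": 0,"dy": 1,"dz": 0,"rx": 0,"ry": 0,"rz": 0.1}
    - {"dx": 0,"dy": 1,"dz": 0,"rx": 0,"ry": 0,"rz": 0.1}
    - {"dx": 0,"dy": 1,"dz": 0,"rx": 0,"ry": 0,"rz": 0.1}
    - {"dx": 0,"dy": 1,"dz": 0,"rx": 0,"ry": 0,"rz": 0.1}
    - {"dx": 0,"dy": 1,"dz": 0,"rx": 0,"ry": 0,"rz": 0.1}
    - {"dx": 0,"dy": 1,"dz": 0,"rx": 0,"ry": 0,"rz": 0.1}
    - {"dx": 0,"dy": 1,"dz": 0,"rx": 0,"ry": 0,"rz": 0.1}

```text
t: 2.7
tcp_pos: [0.4347, -0.0955, 0.2548]
tool_rot: [0.796, 0.605, 0.0, 0.0]
force: [0.3, 0.1, -0.4]
finger_gap: 0.999
gripper_force: 0.0
```

Request:
move_arm:
  targets:
    - {"dx": 0.2,"dy": 1,"dz": 0,"rx": 0,"ry": 0,"rz": 0.1}
    - {"dx": 0.2,"dy": 1,"dz": 0,"rx": 0,"ry": 0,"rz": 0.1}
    - {"dx": 0.2,"dy": 1,"dz": 0,"rx": 0,"ry": 0,"rz": 0.1}
    - {"dx": 0.2,"dy": 1,"dz": 0,"rx": 0,"ry": 0,"rz": 0.1}
    - {"dx": 0.2,"dy": 1,"dz": 0,"rx": 0,"ry": 0,"rz": 0.1}
    - {"dx": 0.2,"dy": 1,"dz": 0,"rx": 0,"ry": 0,"rz": 0.1}
    - {"dx": 0.2,"dy": 1,"dz": 0,"rx": 0,"ry": 0,"rz": 0.1}
    - {"dx": 0.2,"dy": 1,"dz": 0,"rx": 0,"ry": 0,"rz": 0.1}
    - {"dx": 0.2,"dy": 1,"dz": 0,"rx": 0,"ry": 0,"rz": 0.07}
    - {"dx": 0.2,"dy": 1,"dz": 0,"rx": 0,"ry": 0,"rz": 0}

```text
t: 3.95
tcp_pos: [0.4846, 0.1542, 0.2548]
tool_rot: [0.64, 0.768, 0.0, 0.0]
force: [0.2, 0.7, 0.6]
finger_gap: 0.996
gripper_force: 0.0
```

Request:
move_arm:
  targets:
    - {"dx": 0,"dy": 1,"dz": 0,"rx": 0,"ry": 0,"rz": 0}
    - {"dx": 0,"dy": 1,"dz": 0,"rx": 0,"ry": 0,"rz": 0}
    - {"dx": 0,"dy": 1,"dz": 0,"rx": 0,"ry": 0,"rz": 0}
    - {"dx": 0,"dy": 1,"dz": 0,"rx": 0,"ry": 0,"rz": 0}
    - {"dx": 0,"dy": 0.4,"dz": 0,"rx": 0,"ry": 0,"rz": 0}
    - {"dx": 0,"dy": 0,"dz": 0,"rx": 0,"ry": 0,"rz": 0}
    - {"dx": 0,"dy": 0,"dz": 0,"rx": 0,"ry": 0,"rz": 0}
    - {"dx": 0,"dy": 0,"dz": 0,"rx": 0,"ry": 0,"rz": 0}
    - {"dx": 0,"dy": 0,"dz": 0,"rx": 0,"ry": 0,"rz": 0}
    - {"dx": 0,"dy": 0,"dz": 0,"rx": 0,"ry": 0,"rz": 0}
  claw: 0

```text
t: 5.2
tcp_pos: [0.4853, 0.2628, 0.2546]
tool_rot: [0.641, 0.768, -0.0, 0.0]
force: [-0.3, 0.3, -0.7]
finger_gap: 0.003
gripper_force: 0.0
```

```bash
python3 - <<'E'
from h import *
import pickle
m=cams.camera_model("wrist"); im=snap("wrist","pics/w2.png"); pickle.dump(m,open("w1.pkl","wb"))
print(sensors.sense()['tcp_pos'],sensors.sense()['tool_rot'])
E
```

```text
[0.48530772 0.26286216 0.25464021] [6.40695812e-01 7.67794813e-01 2.61893919e-05 2.60500100e-05]
```

View pics/w2.png

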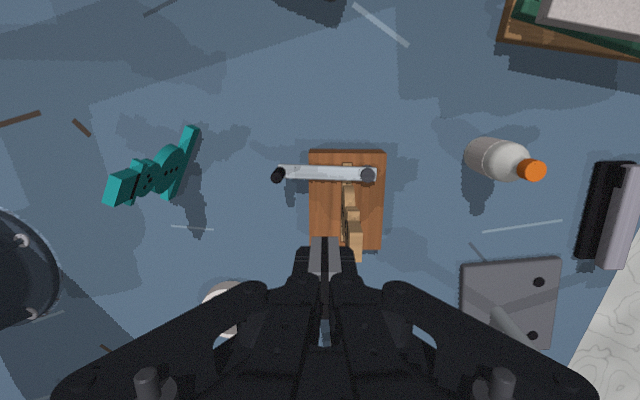

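The snowman's clamp shows with block top edge (309–386,150), pivot (368,175), knob (278,174) and hat around (353,245). The turquoise one is at left, the camera's base at (510,300).

```bash
python3 - <<'E'
from h import *
import pickle
np.set_printoptions(precision=4,suppress=True)
m=pickle.load(open("w1.pkl","rb")); P=lambda u,v,z:plane("wrist",(u,v),z,m)
print("pivot",P(368,175,.053)); 
im=cv2.imread("pics/w2.png"); g=(im.max(2)<50); g[:, :265]=0; g[:,292:]=0; g[:160]=0; g[186:]=0
n,l,s,c=cv2.connectedComponentsWithStats(g.astype(np.uint8)); print(s,c)
print("knob",P(279,174,.0675))
hsv=cv2.cvtColor(im,cv2.COLOR_BGR2HSV)
w=((hsv[...,0]<16)&(hsv[...,1]>130)&(hsv[...,2]>60)).astype(np.uint8); w[:140]=0;w[260:]=0;w[:,:295]=0;w[:,400:]=0
rows=[(r,np.where(w[r])[0].min(),np.where(w[r])[0].max()) for r in range(150,250,7) if w[r].any()]
print(rows)
for u,v in [(308.5,160),(386,155),(383,248),(386.5,150)]: print("edge",P(u,v,.04))
print("colbase",[P(u,v,.01) for u,v in [(460,265),(558,258)]])
print("foot/slot end",P(348,165,.04))
E
```

```text
pivot [0.5405 0.2611 0.053 ]
[[     0      0    640    400 255844]
 [   271    168     14     15    156]] [[319.5256 199.515 ]
 [277.5897 174.9679]]
knob [0.4321 0.2462 0.0675]
[(150, np.int64(310), np.int64(381)), (157, np.int64(309), np.int64(385)), (164, np.int64(320), np.int64(384)), (171, np.int64(377), np.int64(384)), (178, np.int64(377), np.int64(384)), (185, np.int64(309), np.int64(383)), (192, np.int64(309), np.int64(383)), (199, np.int64(309), np.int64(382)), (206, np.int64(309), np.int64(381)), (213, np.int64(310), np.int64(381)), (220, np.int64(310), np.int64(381)), (227, np.int64(310), np.int64(380)), (234, np.int64(310), np.int64(380)), (241, np.int64(339), np.int64(379)), (248, np.int64(363), np.int64(379))]
edge [0.4638 0.2642 0.04  ]
edge [0.5598 0.288  0.04  ]
edge [0.5864 0.1603 0.04  ]
edge [0.5589 0.2943 0.04  ]
colbase [array([0.7183, 0.1396, 0.01  ]), array([0.8618, 0.1775, 0.01  ])]
foot/slot end [0.5148 0.2668 0.04  ]
```

Request:
move_arm:
  targets:
    - {"dx": -0.6,"dy": -0.8,"dz": -0.6,"rx": 0,"ry": 0,"rz": 0}
    - {"dx": -0.6,"dy": -0.8,"dz": -0.8,"rx": 0,"ry": 0,"rz": 0}
    - {"dx": -0.57,"dy": -0.7,"dz": -0.8,"rx": 0,"ry": 0,"rz": 0}
    - {"dx": 0,"dy": 0,"dz": -0.8,"rx": 0,"ry": 0,"rz": 0}
    - {"dx": 0,"dy": 0,"dz": -0.8,"rx": 0,"ry": 0,"rz": 0}
    - {"dx": 0,"dy": 0,"dz": -0.8,"rx": 0,"ry": 0,"rz": 0}
    - {"dx": 0,"dy": 0,"dz": -0.8,"rx": 0,"ry": 0,"rz": 0}
    - {"dx": 0,"dy": 0,"dz": -0.8,"rx": 0,"ry": 0,"rz": 0}
    - {"dx": 0,"dy": 0,"dz": -0.8,"rx": 0,"ry": 0,"rz": 0}
    - {"dx": 0,"dy": 0,"dz": -0.8,"rx": 0,"ry": 0,"rz": 0}

```text
t: 6.5
tcp_pos: [0.4415, 0.2057, 0.0591]
tool_rot: [0.641, 0.768, 0.0, 0.0]
force: [-0.2, 0.6, 0.8]
finger_gap: 0.001
gripper_force: 0.0
```

Request:
move_arm:
  targets:
    - {"dx": 0,"dy": 0.2,"dz": 0,"rx": 0,"ry": 0,"rz": 0}
    - {"dx": 0,"dy": 0.2,"dz": 0,"rx": 0,"ry": 0,"rz": 0}
    - {"dx": -0.13,"dy": 0.36,"dz": 0,"rx": 0,"ry": 0,"rz": 0}
    - {"dx": -0.13,"dy": 0.36,"dz": 0,"rx": 0,"ry": 0,"rz": 0}
    - {"dx": -0.06,"dy": 0.38,"dz": 0,"rx": 0,"ry": 0,"rz": 0}
    - {"dx": -0.06,"dy": 0.38,"dz": 0,"rx": 0,"ry": 0,"rz": 0}
    - {"dx": 0,"dy": 0.38,"dz": 0,"rx": 0,"ry": 0,"rz": 0}
    - {"dx": 0,"dy": 0.38,"dz": 0,"rx": 0,"ry": 0,"rz": 0}
    - {"dx": 0.06,"dy": 0.38,"dz": 0,"rx": 0,"ry": 0,"rz": 0}
    - {"dx": 0.06,"dy": 0.38,"dz": 0,"rx": 0,"ry": 0,"rz": 0}

```text
t: 7.75
tcp_pos: [0.4347, 0.2912, 0.0596]
tool_rot: [0.641, 0.768, 0.0, 0.0]
force: [-0.6, -0.1, 0.0]
finger_gap: -0.006
gripper_force: 0.0
```

Request:
move_arm:
  targets:
    - {"dx": 0.13,"dy": 0.36,"dz": 0,"rx": 0,"ry": 0,"rz": 0}
    - {"dx": 0.13,"dy": 0.36,"dz": 0,"rx": 0,"ry": 0,"rz": 0}
    - {"dx": 0.19,"dy": 0.33,"dz": 0,"rx": 0,"ry": 0,"rz": 0}
    - {"dx": 0.19,"dy": 0.33,"dz": 0,"rx": 0,"ry": 0,"rz": 0}
    - {"dx": 0.25,"dy": 0.3,"dz": 0,"rx": 0,"ry": 0,"rz": 0}
    - {"dx": 0.25,"dy": 0.3,"dz": 0,"rx": 0,"ry": 0,"rz": 0}
    - {"dx": 0.3,"dy": 0.25,"dz": 0,"rx": 0,"ry": 0,"rz": 0}
    - {"dx": 0.3,"dy": 0.25,"dz": 0,"rx": 0,"ry": 0,"rz": 0}
    - {"dx": 0.39,"dy": 0.24,"dz": 0,"rx": 0,"ry": 0,"rz": 0}
    - {"dx": 0,"dy": 0,"dz": 0,"rx": 0,"ry": 0,"rz": 0}

```text
t: 9.0
tcp_pos: [0.489, 0.3591, 0.0597]
tool_rot: [0.641, 0.768, 0.001, 0.0]
force: [-0.6, -0.2, -0.3]
finger_gap: -0.003
gripper_force: 0.0
```

Request:
move_arm:
  targets:
    - {"dx": -0.5,"dy": 0,"dz": 0,"rx": 0,"ry": 0,"rz": 0}
    - {"dx": 0,"dy": 0,"dz": 1,"rx": 0,"ry": 0,"rz": 0}
    - {"dx": 0,"dy": 0,"dz": 1,"rx": 0,"ry": 0,"rz": 0}
    - {"dx": 0,"dy": 0,"dz": 1,"rx": 0,"ry": 0,"rz": 0}
    - {"dx": 0,"dy": 0,"dz": 1,"rx": 0,"ry": 0,"rz": 0}
    - {"dx": 0,"dy": 0,"dz": 1,"rx": 0,"ry": 0,"rz": 0}
    - {"dx": 0.7,"dy": 0,"dz": 1,"rx": 0,"ry": 0,"rz": 0}
    - {"dx": 0.7,"dy": 0,"dz": 1,"rx": 0,"ry": 0,"rz": 0}
    - {"dx": 0.7,"dy": 0,"dz": 1,"rx": 0,"ry": 0,"rz": 0}
    - {"dx": 0.7,"dy": 0,"dz": 1,"rx": 0,"ry": 0,"rz": 0}

```text
t: 10.25
tcp_pos: [0.5438, 0.3582, 0.2849]
tool_rot: [0.64, 0.768, -0.001, -0.001]
force: [-0.1, 0.1, -0.5]
finger_gap: -0.003
gripper_force: 0.0
```

Request:
move_arm:
  targets:
    - {"dx": 0.85,"dy": -0.59,"dz": 0.46,"rx": -0.148,"ry": -0.027,"rz": 0}
    - {"dx": 0.85,"dy": -0.59,"dz": 0.46,"rx": -0.148,"ry": -0.027,"rz": 0}
    - {"dx": 0.85,"dy": -0.59,"dz": 0.46,"rx": -0.148,"ry": -0.027,"rz": 0}
    - {"dx": 0.85,"dy": -0.59,"dz": 0.46,"rx": -0.148,"ry": -0.027,"rz": 0}
    - {"dx": 0.85,"dy": -0.59,"dz": 0.46,"rx": -0.148,"ry": -0.027,"rz": 0}
    - {"dx": 0.85,"dy": -0.59,"dz": 0.46,"rx": -0.148,"ry": -0.027,"rz": 0}
    - {"dx": 0.85,"dy": -0.59,"dz": 0.46,"rx": -0.148,"ry": -0.027,"rz": 0}
    - {"dx": 0.85,"dy": -0.59,"dz": 0.46,"rx": -0.148,"ry": -0.027,"rz": 0}
    - {"dx": 0.85,"dy": -0.59,"dz": 0.46,"rx": -0.148,"ry": -0.027,"rz": 0}
    - {"dx": 0.85,"dy": -0.59,"dz": 0.46,"rx": -0.148,"ry": -0.027,"rz": 0}

```text
t: 11.5
tcp_pos: [0.7572, 0.2109, 0.3993]
tool_rot: [0.591, 0.709, -0.247, 0.295]
force: [-0.1, 0.2, -0.5]
finger_gap: 0.004
gripper_force: 0.0
```

Request:
move_arm:
  targets:
    - {"dx": 0,"dy": 0,"dz": 0,"rx": 0,"ry": 0,"rz": 0}
    - {"dx": 0,"dy": 0,"dz": 0,"rx": 0,"ry": 0,"rz": 0}
    - {"dx": 0,"dy": 0,"dz": 0,"rx": 0,"ry": 0,"rz": 0}
    - {"dx": 0,"dy": 0,"dz": 0,"rx": 0,"ry": 0,"rz": 0}
    - {"dx": 0,"dy": 0,"dz": 0,"rx": 0,"ry": 0,"rz": 0}
    - {"dx": 0,"dy": 0,"dz": 0,"rx": 0,"ry": 0,"rz": 0}
    - {"dx": 0,"dy": 0,"dz": 0,"rx": 0,"ry": 0,"rz": 0}
    - {"dx": 0,"dy": 0,"dz": 0,"rx": 0,"ry": 0,"rz": 0}
    - {"dx": 0,"dy": 0,"dz": 0,"rx": 0,"ry": 0,"rz": 0}
    - {"dx": 0,"dy": 0,"dz": 0,"rx": 0,"ry": 0,"rz": 0}

```text
t: 12.75
tcp_pos: [0.7577, 0.2111, 0.3996]
tool_rot: [0.592, 0.709, -0.246, 0.295]
force: [-0.6, 0.7, 0.4]
finger_gap: -0.003
gripper_force: 0.0
```

```bash
python3 - <<'E'
from h import *
import pickle
m=cams.camera_model("wrist"); im=snap("wrist"); pickle.dump(m,open("w3.pkl","wb"))
np.save("w3.npy",im)
print(sensors.sense()['tcp_pos'],sensors.sense()['tool_rot'])
print(proj("wrist",[[.7655,.0612,.296],[.80,.0719,.01]]))
s=snap("scene"); d=snap("side")
t=cv2.resize(s[150:250,310:410],(300,300),interpolation=2); u=cv2.resize(d[210:310,210:310],(300,300),interpolation=2)
o=np.hstack([cv2.resize(im,(800,500))[:,:500],np.vstack([t,u])[:500]]) if 0 else np.vstack([np.hstack([t,u]),cv2.resize(im,(600,300))])
cv2.imwrite("pics/w3.png",cv2.cvtColor(o,4))
E
```

```text
[0.75771006 0.21106529 0.39953449] [ 0.59150014  0.70912252 -0.24584259  0.29467654]
[[309.21781304 195.51725666]
 [335.12957403  39.61941017]]
```

View pics/w3.png

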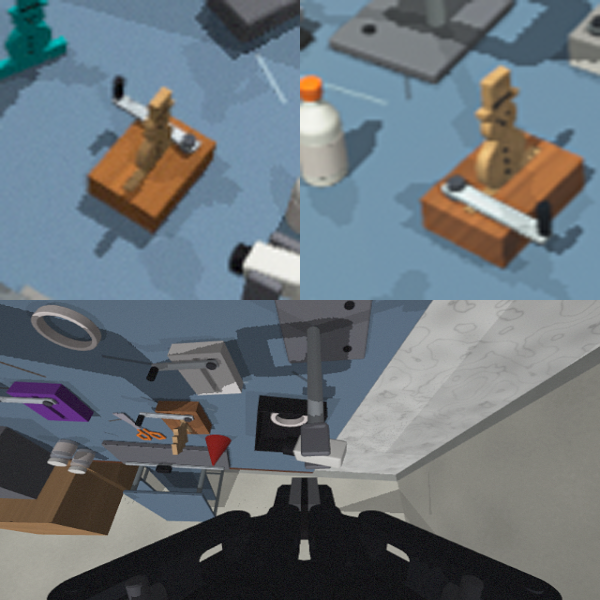

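The wrist view shows the white head at about (345,363) in picture coordinates, its lens end hidden by the fingers. In the scene and side crops the lever still looks shut, so I'll measure the knob.

```bash
python3 - <<'E'
from h import *
np.set_printoptions(precision=4,suppress=True)
def blob(im,x0,x1,y0,y1):
    g=(im.max(2)<50).astype(np.uint8); k=np.zeros_like(g); k[y0:y1,x0:x1]=g[y0:y1,x0:x1]
    n,l,s,c=cv2.connectedComponentsWithStats(k); return [(s[i].tolist(),c[i].round(1)) for i in range(1,n) if s[i,4]>5]
a=cv2.imread('pics/scene0.png'); b=snap("scene"); d0=cv2.imread('pics/side0.png'); d=snap("side")
for im in (a,b): print("scene",blob(im,335,362,165,190))
for im in (d0,d): print("side",blob(im,265,310,265,300))
sb=blob(b,335,362,165,190); db=blob(d,265,310,265,300)
print(tri("scene",sb[0][1],"side",db[0][1]))
P=[[.432,.247,.0675],[.541,.261,.05]]
print(proj("scene",P),proj("side",P))
E
```

```text
scene [([348, 176, 3, 7, 16], array([349.2, 179. ]))]
scene [([348, 176, 3, 7, 16], array([349.2, 179. ]))]
side [([289, 277, 5, 12, 44], array([291.1, 281.8]))]
side [([289, 277, 5, 12, 39], array([290.9, 282.1]))]
(array([0.4333, 0.2458, 0.0685]), np.float64(0.0015716560340200056))
[[348.9562 178.791 ]
 [372.1618 196.9595]] [[290.647  282.8091]
 [261.7036 271.4132]]
```

```bash
python3 - <<'E'
from h import *
import pickle
np.set_printoptions(precision=4,suppress=True)
m=pickle.load(open("w1.pkl","rb"));E=np.array(m['extrinsics'])
K=np.array([[m['fx'],0,m['cx']],[0,m['fy'],m['cy']],[0,0,1]])
pr=lambda P:cv2.projectPoints(np.array(P,float),cv2.Rodrigues(E[:3,:3])[0],E[:3,3],K,np.array(m['distortion']))[0][:,0]
print("tcp in w2",pr([[.4853,.2629,.2546]]))
# head edges in wrist image w3
im=np.load("w3.npy"); c=im[130:270,260:400]
cv2.imwrite("pics/hd.png",cv2.cvtColor(np.hstack([cv2.resize(c,(560,560),interpolation=2)]),4))
print(sensors.sense()['t'])
E
```

```text
tcp in w2 [[325.6413 230.4064]]
13.0
```

View pics/hd.png

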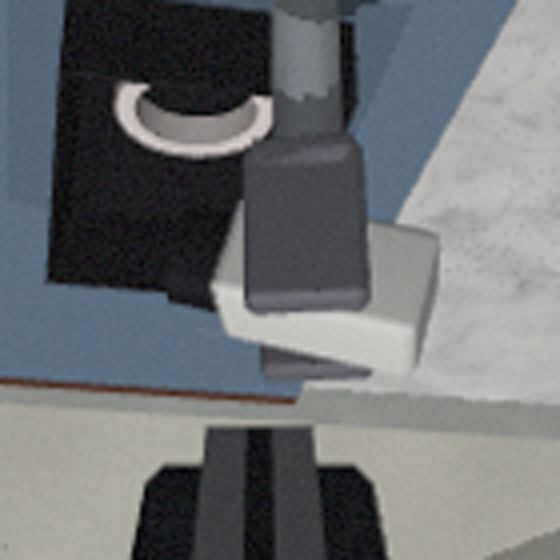

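The near side face of the head shows in the crop, inverted: front-top (213,285), rear-top (407,323), rear-bottom (437,237). The lens end sits lower, so the head looks down.

```bash
python3 - <<'E'
from h import *
import pickle
np.set_printoptions(precision=4,suppress=True)
m=pickle.load(open("w3.pkl","rb"))
L=np.array([.7655,.0612,.2962])
for yaw in (14.5,16,17.5):
    y=np.radians(yaw); n=np.array([-np.sin(y),np.cos(y),0]); h=np.array([np.cos(y),np.sin(y),0])
    def P(x,v,off):
        o,d=ray("wrist",(260+x/4,130+v/4),m); return o+d*((L+off*n-o)@n)/(d@n)
    ft,rt,rb,fb=[P(*p,.017) for p in ((213,285),(407,323),(438,237),(240,200))]
    f2,r2=[P(*p,-.017) for p in ((228,335),(413,374))]
    ang=lambda a,b:np.degrees(np.arctan2((b-a)[2],(b-a)@h))
    c=(ft+rb)/2-.017*n
    print(yaw,"tilt top",ang(ft,rt),"far top",ang(f2,r2),"bot",ang(fb,rb),"len",np.linalg.norm(rt-ft),"h",np.linalg.norm(rt-rb),"endface",ang(rb,rt)-90,"centre",c,"front mid",(ft+fb)/2-.017*n, "L-c",(L-c)@h,(L-c)@n,(L-c)[2])
# yaw from top face cross edges: front-top near vs far, rear-top near vs far at same height
o=[plane("wrist",(260+x/4,130+v/4),z,m) for x,v,z in ((213,285,.318),(228,335,.318),(407,323,.335),(413,374,.335))]
for a,b in ((o[0],o[1]),(o[2],o[3])): print("yaw",np.degrees(np.arctan2((a-b)[1],(a-b)[0]))-90,np.linalg.norm(a-b))
E
```

```text
14.5 tilt top 14.344656659906285 far top 14.796557455385225 bot 14.64191973611549 len 0.05522808623318154 h 0.028422121880528724 endface 21.14742846333648 centre [0.8031 0.0709 0.3062] front mid [0.7758 0.0639 0.2989] L-c -0.038840405571395994 -3.0558173422380427e-17 -0.010026422026192972
16 tilt top 15.019064988728527 far top 15.400399775705214 bot 15.448806015862782 len 0.05529478257791891 h 0.02812780227670899 endface 21.214812657330583 centre [0.8032 0.072  0.3068] front mid [0.7762 0.0643 0.299 ] L-c -0.03922182016050512 1.912140771617515e-17 -0.01058954740682333
17.5 tilt top 15.679474737662595 far top 15.990761488001764 bot 16.239457557053985 len 0.05540157341278406 h 0.02783727985758311 endface 21.295943120005134 centre [0.8033 0.0731 0.3074] front mid [0.7766 0.0647 0.2992] L-c -0.039630881767033374 -1.749735591846199e-17 -0.011157427185057744
yaw 16.22248883924192 0.03264008098947467
yaw 19.280979855405832 0.03395374879914688
```

Request:
move_arm:
  targets:
    - {"dx": -0.85,"dy": 0.59,"dz": -0.46,"rx": 0.148,"ry": 0.027,"rz": 0}
    - {"dx": -0.85,"dy": 0.59,"dz": -0.46,"rx": 0.148,"ry": 0.027,"rz": 0}
    - {"dx": -0.85,"dy": 0.59,"dz": -0.46,"rx": 0.148,"ry": 0.027,"rz": 0}
    - {"dx": -0.85,"dy": 0.59,"dz": -0.46,"rx": 0.148,"ry": 0.027,"rz": 0}
    - {"dx": -0.85,"dy": 0.59,"dz": -0.46,"rx": 0.148,"ry": 0.027,"rz": 0}
    - {"dx": -0.85,"dy": 0.59,"dz": -0.46,"rx": 0.148,"ry": 0.027,"rz": 0}
    - {"dx": -0.85,"dy": 0.59,"dz": -0.46,"rx": 0.148,"ry": 0.027,"rz": 0}
    - {"dx": -0.85,"dy": 0.59,"dz": -0.46,"rx": 0.148,"ry": 0.027,"rz": 0}
    - {"dx": -0.85,"dy": 0.59,"dz": -0.46,"rx": 0.148,"ry": 0.027,"rz": 0}
    - {"dx": -0.85,"dy": 0.59,"dz": -0.46,"rx": 0.148,"ry": 0.027,"rz": 0}
  claw: 55

```text
t: 14.25
tcp_pos: [0.5447, 0.359, 0.2848]
tool_rot: [0.641, 0.768, 0.001, -0.001]
force: [1.3, 0.2, -0.4]
finger_gap: 0.548
gripper_force: 0.0
```

Request:
move_arm:
  targets:
    - {"dx": -0.6,"dy": -0.6,"dz": -0.4,"rx": 0,"ry": 0,"rz": 0}
    - {"dx": -0.6,"dy": -0.6,"dz": -0.4,"rx": 0,"ry": 0,"rz": 0}
    - {"dx": -0.6,"dy": -0.6,"dz": -0.4,"rx": 0,"ry": 0,"rz": 0}
    - {"dx": -0.6,"dy": -0.6,"dz": -0.4,"rx": 0,"ry": 0,"rz": 0}
    - {"dx": -0.6,"dy": -0.6,"dz": -0.4,"rx": 0,"ry": 0,"rz": 0}
    - {"dx": -0.6,"dy": -0.6,"dz": -0.4,"rx": 0,"ry": 0,"rz": 0}
    - {"dx": -0.6,"dy": -0.6,"dz": -0.4,"rx": 0,"ry": 0,"rz": 0}
    - {"dx": -0.24,"dy": -0.28,"dz": -0.4,"rx": 0,"ry": 0,"rz": 0}
    - {"dx": 0,"dy": 0,"dz": -0.8,"rx": 0,"ry": 0,"rz": 0}
    - {"dx": 0,"dy": 0,"dz": -0.8,"rx": 0,"ry": 0,"rz": 0}

```text
t: 15.5
tcp_pos: [0.4352, 0.2468, 0.1644]
tool_rot: [0.641, 0.768, 0.001, 0.001]
force: [0.7, 0.0, -0.2]
finger_gap: 0.547
gripper_force: 0.0
```

```bash
python3 - <<'E'
from h import *
import pickle
s=sensors.sense(); print(s['tcp_pos'],s['tool_rot'],s['finger_gap'])
m=cams.camera_model("wrist"); im=snap("wrist"); g=(im.max(2)<50)
print(proj("wrist",[[.433,.246,.0855],[.433,.246,.0675],[.541,.261,.053],s['tcp_pos']]))
sc=snap("scene"); print(proj("scene",[s['tcp_pos'],[.433,.246,.0675]]))
o=np.hstack([cv2.resize(im[60:260,220:420],(400,400)),cv2.resize(sc[120:220,300:400],(400,400),interpolation=2)])
cv2.imwrite("pics/w4.png",cv2.cvtColor(o,4))
E
```

```text
[0.43523515 0.2468127  0.16442234] [6.40603029e-01 7.67871371e-01 9.35504398e-04 6.64666443e-04] 0.5469222710932057
[[325.07410945 194.88626329]
 [325.08493161 189.19587607]
 [439.06540413 189.70381335]
 [328.89655405 231.82924569]]
[[350.87150803 163.40670062]
 [348.95513776 179.0962541 ]]
```

View pics/w4.png

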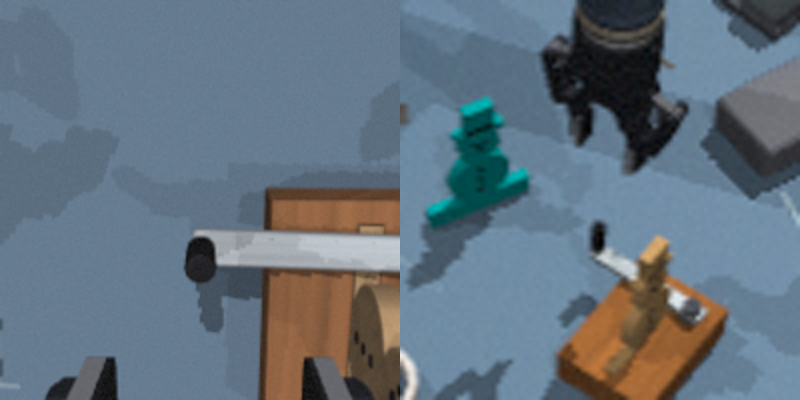

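Left (wrist): the fingers at (95,380) and (322,380) straddle the knob at (200,255). Right (scene): the gripper hovers above the knob at (598,238). I'll descend, grip the knob and check that it follows.

Request:
move_arm:
  targets:
    - {"dx": -0.1,"dy": 0,"dz": -0.6,"rx": 0,"ry": 0,"rz": 0}
    - {"dx": 0,"dy": 0,"dz": -0.6,"rx": 0,"ry": 0,"rz": 0}
    - {"dx": 0,"dy": 0,"dz": -0.6,"rx": 0,"ry": 0,"rz": 0}
    - {"dx": 0,"dy": 0,"dz": -0.6,"rx": 0,"ry": 0,"rz": 0}
    - {"dx": 0,"dy": 0,"dz": -0.6,"rx": 0,"ry": 0,"rz": 0}
    - {"dx": 0,"dy": 0,"dz": -0.6,"rx": 0,"ry": 0,"rz": 0}
    - {"dx": 0,"dy": 0,"dz": -0.5,"rx": 0,"ry": 0,"rz": 0}
    - {"dx": 0,"dy": 0,"dz": 0,"rx": 0,"ry": 0,"rz": 0}
    - {"dx": 0,"dy": 0,"dz": 0,"rx": 0,"ry": 0,"rz": 0}
    - {"dx": 0,"dy": 0,"dz": 0,"rx": 0,"ry": 0,"rz": 0}

```text
t: 16.85
tcp_pos: [0.4321, 0.2468, 0.0626]
tool_rot: [0.641, 0.768, 0.001, 0.0]
force: [0.3, 0.3, -0.2]
finger_gap: 0.547
gripper_force: 0.0
```

Request:
move_arm:
  targets:
    - {"dx": 0,"dy": 0,"dz": 0,"rx": 0,"ry": 0,"rz": 0}
    - {"dx": 0,"dy": 0,"dz": 0,"rx": 0,"ry": 0,"rz": 0}
    - {"dx": 0,"dy": 0,"dz": 0,"rx": 0,"ry": 0,"rz": 0}
    - {"dx": 0,"dy": 0,"dz": 0,"rx": 0,"ry": 0,"rz": 0}
    - {"dx": 0,"dy": 0,"dz": 0,"rx": 0,"ry": 0,"rz": 0}
    - {"dx": 0,"dy": 0,"dz": 0,"rx": 0,"ry": 0,"rz": 0}
    - {"dx": 0,"dy": 0,"dz": 0,"rx": 0,"ry": 0,"rz": 0}
    - {"dx": 0,"dy": 0,"dz": 0,"rx": 0,"ry": 0,"rz": 0}
    - {"dx": 0,"dy": 0,"dz": 0,"rx": 0,"ry": 0,"rz": 0}
    - {"dx": 0,"dy": 0,"dz": 0,"rx": 0,"ry": 0,"rz": 0}
  claw: 0
  newtons: 30

```text
t: 18.1
tcp_pos: [0.4317, 0.2466, 0.0621]
tool_rot: [0.641, 0.768, -0.0, -0.0]
force: [0.0, -0.3, -1.1]
finger_gap: 0.0
gripper_force: 0.0
```

The fingers closed on nothing, so I'll check with one combined picture.

```bash
python3 - <<'E'
from h import *
s=sensors.sense(); print(s['tcp_pos'])
w=snap("wrist");sc=snap("scene");d=snap("side")
P=[[.433,.246,.0855],[.433,.246,.0495],s['tcp_pos']]
for n in ("wrist","scene","side"): print(n,proj(n,P).round(1).tolist())
f=lambda c,a,b:cv2.resize(c,(a,b),interpolation=2)
o=np.vstack([np.hstack([f(sc[140:215,310:410],400,300),f(d[230:305,235:335],400,300)]),np.hstack([f(w[80:280,190:457],400,300),f(w,400,300)])])
cv2.imwrite("pics/w5.png",cv2.cvtColor(o,4))
E
```

```text
[0.43171488 0.24659567 0.06211167]
wrist [[328.0, 249.4], [327.3, 224.1], [325.6, 230.6]]
scene [[349.2, 176.3], [348.7, 181.9], [348.8, 179.6]]
side [[290.4, 277.8], [290.9, 287.1], [290.9, 284.2]]
```

View pics/w5.png

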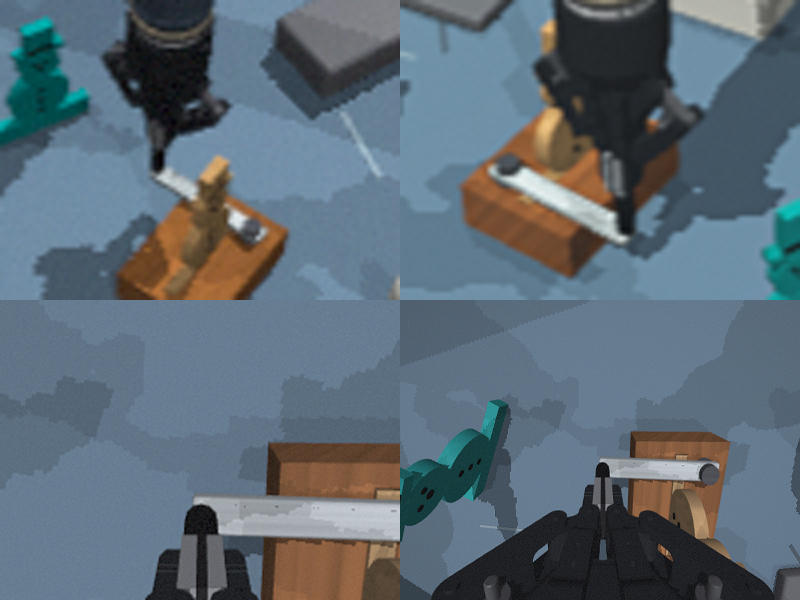

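The picture shows fingertips and knob at the same spot in all views, with the bar's end at (157,172) in the scene crop. Yet the fingers shut without resistance at this height. I'll go lower and push the bar's side itself with the pad area, watching the force.

Request:
move_arm:
  targets:
    - {"dx": 0,"dy": 0,"dz": 1,"rx": 0,"ry": 0,"rz": 0}
    - {"dx": 0,"dy": 0,"dz": 1,"rx": 0,"ry": 0,"rz": 0}
    - {"dx": 0,"dy": 0,"dz": 1,"rx": 0,"ry": 0,"rz": 0}
    - {"dx": 0.2,"dy": -1,"dz": 0,"rx": 0,"ry": 0,"rz": 0}
    - {"dx": 0.2,"dy": -1,"dz": 0,"rx": 0,"ry": 0,"rz": 0}
    - {"dx": 0,"dy": 0,"dz": -0.86,"rx": 0,"ry": 0,"rz": 0}
    - {"dx": 0,"dy": 0,"dz": -0.86,"rx": 0,"ry": 0,"rz": 0}
    - {"dx": 0,"dy": 0,"dz": -0.86,"rx": 0,"ry": 0,"rz": 0}
    - {"dx": 0,"dy": 0,"dz": -0.86,"rx": 0,"ry": 0,"rz": 0}
    - {"dx": 0,"dy": 0,"dz": -0.86,"rx": 0,"ry": 0,"rz": 0}

```text
t: 19.5
tcp_pos: [0.4418, 0.1966, 0.029]
tool_rot: [0.641, 0.768, 0.0, 0.0]
force: [0.0, -0.2, -0.2]
finger_gap: 0.003
gripper_force: 0.0
```

Request:
move_arm:
  targets:
    - {"dx": 0,"dy": 0.36,"dz": 0,"rx": 0,"ry": 0,"rz": 0}
    - {"dx": 0,"dy": 0.36,"dz": 0,"rx": 0,"ry": 0,"rz": 0}
    - {"dx": -0.13,"dy": 0.36,"dz": 0,"rx": 0,"ry": 0,"rz": 0}
    - {"dx": -0.13,"dy": 0.36,"dz": 0,"rx": 0,"ry": 0,"rz": 0}
    - {"dx": -0.06,"dy": 0.38,"dz": 0,"rx": 0,"ry": 0,"rz": 0}
    - {"dx": -0.06,"dy": 0.38,"dz": 0,"rx": 0,"ry": 0,"rz": 0}
    - {"dx": 0,"dy": 0,"dz": 0,"rx": 0,"ry": 0,"rz": 0}
    - {"dx": 0,"dy": 0,"dz": 0,"rx": 0,"ry": 0,"rz": 0}
    - {"dx": 0,"dy": 0,"dz": 0,"rx": 0,"ry": 0,"rz": 0}
    - {"dx": 0,"dy": 0,"dz": 0,"rx": 0,"ry": 0,"rz": 0}

```text
t: 20.75
tcp_pos: [0.4321, 0.2513, 0.0295]
tool_rot: [0.641, 0.768, -0.0, -0.0]
force: [0.7, 0.4, 1.0]
finger_gap: 0.0
gripper_force: 0.0
```

```bash
python3 - <<'E'
from h import *
s=sensors.sense(); print(s['t'],s['tcp_pos'],s['force'],s['ft_torque'])
P=[[.541-.11*np.cos(a),.261-.11*np.sin(a),.0675] for a in np.radians([8,-5,-15])]
d=snap("side"); b=snap("scene")
print("pred side",proj("side",P).round(1).tolist(),"scene",proj("scene",P).round(1).tolist())
# bar pixels in side view: bright, unsaturated
for n,im,(x0,x1,y0,y1) in (("side",d,(255,320,255,305)),("scene",b,(335,380,165,210))):
    g=((im.min(2)>150)).astype(np.uint8); k=np.zeros_like(g); k[y0:y1,x0:x1]=g[y0:y1,x0:x1]
    ys,xs=np.nonzero(k); 
    if len(xs): print(n,len(xs),xs.min(),xs.max(),ys.min(),ys.max(),cv2.fitLine(np.c_[xs,ys].astype(np.float32),2,0,.01,.01).ravel())
o=[cv2.imread('pics/side0.png'),cv2.imread('pics/scene0.png')]
for im,(x0,x1,y0,y1) in zip(o,((255,320,255,305),(335,380,165,210))):
    g=((im.min(2)>150)).astype(np.uint8); k=np.zeros_like(g); k[y0:y1,x0:x1]=g[y0:y1,x0:x1]
    ys,xs=np.nonzero(k); print("orig",len(xs),xs.min(),xs.max(),ys.min(),ys.max(),cv2.fitLine(np.c_[xs,ys].astype(np.float32),2,0,.01,.01).ravel())
E
```

```text
20.75 [0.43207608 0.25131817 0.0295124 ] [0.66195158 0.41414318 1.01625983] [ 0.04132889 -0.06060781 -0.02317549]
pred side [[291.0, 282.6], [284.6, 287.3], [278.7, 290.4]] scene [[348.7, 179.0], [353.3, 175.3], [357.4, 173.0]]
side 150 257 283 271 294 [  0.7405271   0.6720265 271.55334   281.50665  ]
scene 48 355 375 179 199 [  0.6972289    0.71684855 363.83334    187.625     ]
orig 153 257 290 272 289 [  0.885469    0.4646984 275.57516   279.70587  ]
orig 59 349 376 179 199 [  0.85242355   0.5228519  359.72882    188.50847   ]
```

The bar has swung now (its slope changed in both views), so pushing on the bar works. I'll continue the arc.

Request:
move_arm:
  targets:
    - {"dx": 0,"dy": 0.38,"dz": 0,"rx": 0,"ry": 0,"rz": 0}
    - {"dx": 0,"dy": 0.38,"dz": 0,"rx": 0,"ry": 0,"rz": 0}
    - {"dx": 0.06,"dy": 0.38,"dz": 0,"rx": 0,"ry": 0,"rz": 0}
    - {"dx": 0.06,"dy": 0.38,"dz": 0,"rx": 0,"ry": 0,"rz": 0}
    - {"dx": 0.13,"dy": 0.36,"dz": 0,"rx": 0,"ry": 0,"rz": 0}
    - {"dx": 0.13,"dy": 0.36,"dz": 0,"rx": 0,"ry": 0,"rz": 0}
    - {"dx": 0.19,"dy": 0.33,"dz": 0,"rx": 0,"ry": 0,"rz": 0}
    - {"dx": 0.19,"dy": 0.33,"dz": 0,"rx": 0,"ry": 0,"rz": 0}
    - {"dx": 0.25,"dy": 0.3,"dz": 0,"rx": 0,"ry": 0,"rz": 0}
    - {"dx": 0.25,"dy": 0.3,"dz": 0,"rx": 0,"ry": 0,"rz": 0}

```text
t: 22.1
tcp_pos: [0.4672, 0.337, 0.0295]
tool_rot: [0.64, 0.768, 0.0, 0.003]
force: [9.1, -16.1, -3.2]
finger_gap: -0.002
gripper_force: 7.6
```

Request:
move_arm:
  targets:
    - {"dx": 0.3,"dy": 0.25,"dz": 0,"rx": 0,"ry": 0,"rz": 0}
    - {"dx": 0.3,"dy": 0.25,"dz": 0,"rx": 0,"ry": 0,"rz": 0}
    - {"dx": 0.2,"dy": 0.12,"dz": 0,"rx": 0,"ry": 0,"rz": 0}
    - {"dx": 0.2,"dy": 0.12,"dz": 0,"rx": 0,"ry": 0,"rz": 0}
    - {"dx": 0,"dy": 0,"dz": 0,"rx": 0,"ry": 0,"rz": 0}
    - {"dx": 0,"dy": 0,"dz": 0,"rx": 0,"ry": 0,"rz": 0}
    - {"dx": 0,"dy": 0,"dz": 0,"rx": 0,"ry": 0,"rz": 0}
    - {"dx": 0,"dy": 0,"dz": 0,"rx": 0,"ry": 0,"rz": 0}
    - {"dx": 0,"dy": 0,"dz": 0,"rx": 0,"ry": 0,"rz": 0}
    - {"dx": 0,"dy": 0,"dz": 0,"rx": 0,"ry": 0,"rz": 0}

```text
t: 23.35
tcp_pos: [0.4887, 0.3576, 0.0296]
tool_rot: [0.641, 0.768, 0.0, 0.0]
force: [-0.5, -0.3, -0.0]
finger_gap: 0.002
gripper_force: 0.0
```

```bash
python3 - <<'E'
from h import *
import pickle
np.set_printoptions(precision=4,suppress=True)
s=sensors.sense(); print(s['t'],s['tcp_pos'],s['force'])
b=snap("scene"); d=snap("side"); pickle.dump((b,d),open("p6.pkl","wb"))
for a in np.arange(0.9,1.6,.1):
    th=np.radians(191.8)-a
    k=[.541+.11*np.cos(th),.261+.11*np.sin(th),.0675]; print(round(a,1),np.round(k,3),proj("scene",[k]).round(1),proj("side",[k]).round(1))
for n,im,(x0,x1,y0,y1) in (("side",d,(225,275,250,305)),("scene",b,(355,400,160,205))):
    g=(im.min(2)>150).astype(np.uint8); k=np.zeros_like(g); k[y0:y1,x0:x1]=g[y0:y1,x0:x1]
    ys,xs=np.nonzero(k); print(n,len(xs),xs.min(),xs.max(),ys.min(),ys.max(),cv2.fitLine(np.c_[xs,ys].astype(np.float32),2,0,.01,.01).ravel())
    g=(im.max(2)<50).astype(np.uint8); k=np.zeros_like(g); k[y0:y1,x0:x1]=g[y0:y1,x0:x1]
    n_,l,st,c=cv2.connectedComponentsWithStats(k); print([(st[i].tolist(),c[i].round(1).tolist()) for i in range(1,n_) if st[i,4]>5])
E
```

```text
23.35 [0.4887 0.3576 0.0296] [-0.4853 -0.322  -0.0042]
0.9 [0.456 0.331 0.068] [[369.2 170.4]] [[261.9 294.5]]
1.0 [0.464 0.339 0.068] [[372.1 170.4]] [[257.8 294.8]]
1.1 [0.472 0.347 0.068] [[375.  170.6]] [[253.8 294.7]]
1.2 [0.481 0.353 0.068] [[377.8 171. ]] [[249.8 294.3]]
1.3 [0.491 0.359 0.068] [[380.7 171.7]] [[246.  293.6]]
1.4 [0.501 0.363 0.068] [[383.4 172.6]] [[242.4 292.7]]
1.5 [0.511 0.367 0.068] [[386.1 173.7]] [[238.9 291.4]]
side 9 232 242 253 298 [  0.1628   0.9867 235.8889 263.5555]
[([225, 250, 36, 48, 866], [242.8, 271.2])]
scene 17 381 399 169 182 [  0.849   -0.5284 389.8235 176.4706]
[([373, 160, 24, 18, 211], [384.8, 165.4])]
```

Request:
move_arm:
  targets:
    - {"dx": -0.3,"dy": -0.1,"dz": 0,"rx": 0,"ry": 0,"rz": 0}
    - {"dx": 0,"dy": 0,"dz": 1,"rx": 0,"ry": 0,"rz": 0}
    - {"dx": 0,"dy": 0,"dz": 1,"rx": 0,"ry": 0,"rz": 0}
    - {"dx": 0,"dy": 0,"dz": 1,"rx": 0,"ry": 0,"rz": 0}
    - {"dx": 0,"dy": 0,"dz": 1,"rx": 0,"ry": 0,"rz": 0}
    - {"dx": 0,"dy": 0,"dz": 1,"rx": 0,"ry": 0,"rz": 0}
    - {"dx": 0,"dy": -0.5,"dz": 1,"rx": 0,"ry": 0,"rz": 0}
    - {"dx": 0,"dy": -0.9,"dz": 1,"rx": 0,"ry": 0,"rz": 0}
    - {"dx": 0,"dy": -1,"dz": 1,"rx": 0,"ry": 0,"rz": 0}
    - {"dx": 0,"dy": -1,"dz": 1,"rx": 0,"ry": 0,"rz": 0}

```text
t: 24.7
tcp_pos: [0.4802, 0.2692, 0.2551]
tool_rot: [0.64, 0.768, -0.0, -0.0]
force: [0.5, -0.6, 0.8]
finger_gap: 0.0
gripper_force: 0.0
```

```bash
python3 - <<'E'
from h import *
import pickle
np.set_printoptions(precision=4,suppress=True)
s=sensors.sense(); print(s['t'],s['tcp_pos'],s['force'])
b=snap("scene"); d=snap("side")
m=cams.camera_model("wrist"); w=snap("wrist","pics/w7.png")
k=np.zeros((400,640),np.uint8); pv=proj("wrist",[[.541,.261,.05]])[0]; print("pivot px",pv)
for a in (0,.4,.8,1.2,1.4):
    th=np.radians(191.8)-a; print(a,[proj(n,[[.541+.11*np.cos(th),.261+.11*np.sin(th),.0675]]).round(1).tolist() for n in ("scene","side","wrist")])
for n,im,(x0,x1,y0,y1) in (("side",d,(225,310,262,305)),("scene",b,(340,400,160,205)),("wrist",w,(150,520,0,250))):
    for nm,g in (("bright",im.min(2)>150),("dark",im.max(2)<50)):
        k=np.zeros((400,640),np.uint8); k[y0:y1,x0:x1]=g[y0:y1,x0:x1]
        n_,l,st,c=cv2.connectedComponentsWithStats(k); print(n,nm,[(st[i].tolist(),c[i].round(1).tolist()) for i in range(1,n_) if st[i,4]>8])
E
```

```text
24.7 [0.4802 0.2692 0.2551] [ 0.5334 -0.6074  0.7976]
pivot px [369.3092 180.1207]
0 [[[347.6, 180.3]], [[292.5, 281.0]], [[281.3, 186.1]]]
0.4 [[[355.8, 173.8]], [[281.1, 289.3]], [[286.1, 150.9]]]
0.8 [[[366.4, 170.6]], [[265.9, 294.0]], [[305.6, 118.8]]]
1.2 [[[377.8, 171.0]], [[249.8, 294.3]], [[337.3, 96.2]]]
1.4 [[[383.4, 172.6]], [[242.4, 292.7]], [[356.2, 90.1]]]
side bright [([241, 273, 22, 27, 140], [252.0, 283.2])]
side dark [([237, 287, 5, 11, 36], [239.2, 292.1])]
scene bright [([373, 181, 12, 16, 75], [378.2, 188.0])]
scene dark [([385, 170, 3, 8, 16], [386.2, 173.6])]
wrist bright [([354, 94, 3, 11, 17], [355.1, 97.6]), ([355, 107, 19, 68, 778], [364.3, 142.1]), ([492, 148, 28, 25, 529], [505.5, 159.3])]
wrist dark [([312, 0, 27, 8, 132], [327.4, 2.6]), ([509, 5, 11, 22, 105], [514.4, 18.6]), ([356, 81, 14, 13, 147], [362.6, 87.1]), ([177, 171, 3, 5, 10], [178.0, 172.8]), ([172, 173, 3, 5, 12], [173.1, 175.1]), ([166, 175, 4, 6, 12], [167.8, 177.6]), ([150, 179, 5, 9, 29], [152.0, 183.3]), ([348, 229, 1, 11, 11], [348.0, 234.0]), ([322, 237, 6, 13, 74], [324.4, 243.2]), ([299, 247, 11, 3, 29], [304.3, 248.0]), ([340, 246, 11, 4, 34], [344.9, 247.9])]
```

The lever is wide open: the knob is at scene (386.2,173.6) and side (239.2,292.1), about 1.49 rad. Next is the foot bar's exact line, from the wrist picture.

```bash
cat > prof.py <<'E'
from h import *
np.set_printoptions(precision=3,suppress=True,linewidth=200)
def prof(im,n,c,yaw,z,xs,ys):
    a=np.radians(yaw);R=np.array([[np.cos(a),-np.sin(a)],[np.sin(a),np.cos(a)]])
    X,Y=np.meshgrid(xs,ys); P=np.c_[(np.c_[X.ravel(),Y.ravel()]/1000)@R.T+c,np.full(X.size,z)]
    uv=proj(n,P).astype(np.float32).reshape(X.shape+(2,))
    return cv2.remap(im,uv[...,0],uv[...,1],1).astype(float)
E
python3 - <<'E'
from prof import *
im=cv2.cvtColor(cv2.imread("pics/w7.png"),4)
c=np.array([.525,.2148])
xs=np.arange(-62,64,2.)
for y in (36,42,48,54,58):
    p=prof(im,"wrist",c,11.8,.04,xs,[y])[0]; print(y,(100*p[:,1]/(p[:,0]+1)).astype(int).tolist())
print(xs[::5])
for x in (0,):
    ys=np.arange(28,76,2.); p=prof(im,"wrist",c,11.8,.04,[0,20,-20],ys); print((100*p[...,1]/(p[...,0]+1)).astype(int).T.tolist())
E
```

```text
36 [118, 119, 120, 118, 116, 81, 68, 67, 68, 68, 69, 68, 67, 67, 69, 67, 67, 67, 69, 67, 67, 67, 69, 68, 67, 68, 70, 80, 81, 80, 81, 82, 81, 71, 68, 68, 67, 68, 77, 104, 100, 100, 98, 96, 100, 101, 101, 95, 68, 67, 68, 67, 69, 67, 71, 108, 117, 119, 116, 119, 119, 120, 119]
42 [120, 118, 118, 120, 117, 86, 66, 67, 68, 67, 68, 67, 69, 67, 68, 68, 67, 68, 68, 68, 66, 67, 66, 68, 67, 67, 70, 80, 80, 81, 80, 81, 81, 70, 69, 67, 68, 76, 101, 96, 98, 101, 101, 100, 101, 104, 100, 98, 75, 68, 68, 68, 67, 67, 70, 111, 121, 120, 120, 119, 118, 120, 118]
48 [118, 119, 118, 119, 116, 89, 67, 68, 67, 68, 69, 67, 69, 68, 65, 68, 68, 68, 67, 67, 68, 68, 68, 67, 68, 67, 69, 80, 81, 80, 80, 81, 81, 75, 67, 67, 68, 73, 101, 103, 100, 100, 98, 97, 98, 101, 100, 91, 67, 67, 69, 68, 68, 66, 69, 107, 121, 117, 118, 118, 118, 118, 119]
54 [118, 119, 118, 118, 120, 88, 67, 65, 67, 67, 68, 67, 68, 67, 68, 68, 67, 69, 68, 68, 67, 68, 66, 67, 67, 67, 68, 80, 80, 80, 81, 80, 80, 78, 67, 67, 68, 72, 101, 102, 102, 103, 103, 103, 103, 103, 104, 80, 69, 68, 68, 66, 67, 66, 68, 101, 121, 119, 120, 119, 118, 120, 120]
58 [118, 119, 121, 120, 119, 92, 66, 67, 68, 68, 68, 69, 67, 67, 67, 68, 67, 68, 66, 68, 68, 67, 69, 67, 66, 68, 67, 76, 79, 80, 79, 76, 76, 70, 67, 68, 68, 73, 102, 102, 102, 103, 103, 102, 103, 102, 103, 75, 67, 67, 67, 67, 68, 67, 67, 89, 121, 120, 118, 120, 119, 120, 119]
[-62. -52. -42. -32. -22. -12.  -2.   8.  18.  28.  38.  48.  58.]
[[80, 81, 82, 81, 82, 80, 80, 81, 81, 80, 81, 80, 80, 80, 80, 76, 67, 65, 66, 66, 67, 67, 68, 67], [68, 92, 102, 100, 100, 101, 101, 101, 100, 100, 100, 101, 103, 103, 102, 103, 103, 102, 103, 103, 102, 102, 103, 104], [68, 68, 68, 68, 67, 67, 67, 67, 66, 68, 68, 67, 67, 68, 67, 67, 68, 67, 69, 66, 67, 69, 70, 67]]
```

Request:
move_arm:
  targets:
    - {"dx": 0.4,"dy": -0.5,"dz": 0,"rx": 0,"ry": 0,"rz": 0}
    - {"dx": 0.4,"dy": -0.5,"dz": 0,"rx": 0,"ry": 0,"rz": 0}
    - {"dx": 0.4,"dy": -0.5,"dz": 0,"rx": 0,"ry": 0,"rz": 0}
    - {"dx": 0.43,"dy": -0.55,"dz": 0,"rx": 0,"ry": 0,"rz": 0}
    - {"dx": 0,"dy": 0,"dz": -0.8,"rx": 0,"ry": 0,"rz": 0}
    - {"dx": 0,"dy": 0,"dz": -0.8,"rx": 0,"ry": 0,"rz": 0}
    - {"dx": 0,"dy": 0,"dz": -0.6,"rx": 0,"ry": 0,"rz": 0}
    - {"dx": 0,"dy": 0,"dz": 0,"rx": 0,"ry": 0,"rz": 0}
    - {"dx": 0,"dy": 0,"dz": 0,"rx": 0,"ry": 0,"rz": 0}
    - {"dx": 0,"dy": 0,"dz": 0,"rx": 0,"ry": 0,"rz": 0}
  claw: 60

```text
t: 26.1
tcp_pos: [0.5226, 0.219, 0.2005]
tool_rot: [0.64, 0.768, 0.001, 0.001]
force: [-0.2, -0.1, -0.5]
finger_gap: 0.599
gripper_force: 0.0
```

```bash
python3 - <<'E'
from prof import *
s=sensors.sense(); print(s['t'],s['tcp_pos'])
im=snap("wrist","pics/w8.png"); c=np.array(s['tcp_pos'][:2])
xs=np.arange(-24,25,2.)
for y in (-12,-8,0,8,12,16,20,24):
    p=prof(im,"wrist",c,10.3,.170,xs,[y])[0]; print(y,(100*p[:,1]/(p[:,0]+1)).astype(int).tolist(),p[:,0].astype(int).tolist())
E
```

```text
26.1 [0.523 0.219 0.2  ]
-12 [68, 67, 67, 68, 66, 68, 67, 67, 68, 81, 81, 81, 80, 80, 79, 66, 68, 67, 67, 66, 68, 67, 67, 68, 67] [147, 145, 145, 140, 135, 141, 152, 159, 160, 182, 183, 181, 181, 182, 182, 97, 133, 140, 144, 139, 148, 142, 138, 140, 143]
-8 [68, 68, 67, 68, 68, 69, 68, 68, 67, 81, 81, 80, 81, 82, 81, 68, 68, 67, 68, 67, 68, 68, 66, 68, 67] [146, 146, 145, 140, 135, 142, 149, 160, 160, 186, 186, 186, 185, 183, 187, 100, 127, 143, 143, 139, 149, 142, 138, 138, 143]
0 [67, 67, 68, 66, 68, 68, 68, 68, 68, 81, 81, 81, 81, 82, 81, 70, 67, 68, 67, 68, 67, 68, 67, 68, 68] [147, 146, 142, 144, 138, 141, 150, 159, 161, 174, 173, 173, 172, 172, 174, 99, 142, 140, 145, 147, 150, 140, 137, 139, 143]
8 [68, 66, 68, 68, 68, 67, 67, 68, 68, 80, 81, 80, 81, 81, 82, 66, 69, 67, 68, 67, 66, 68, 67, 69, 68] [147, 142, 146, 148, 140, 130, 150, 161, 162, 180, 180, 181, 181, 180, 156, 111, 144, 140, 143, 146, 150, 143, 137, 141, 141]
12 [67, 67, 68, 68, 67, 68, 67, 69, 68, 81, 82, 81, 82, 81, 80, 66, 70, 66, 67, 69, 67, 68, 68, 68, 67] [151, 145, 146, 146, 141, 134, 151, 159, 159, 123, 121, 121, 122, 118, 118, 134, 131, 122, 127, 141, 149, 142, 141, 141, 142]
16 [68, 67, 68, 68, 67, 66, 67, 67, 67, 81, 81, 80, 81, 79, 81, 66, 68, 67, 68, 68, 68, 68, 68, 68, 68] [149, 145, 147, 148, 136, 123, 139, 150, 150, 111, 114, 112, 114, 113, 112, 135, 126, 121, 128, 130, 132, 138, 140, 141, 139]
20 [68, 66, 67, 67, 67, 68, 69, 68, 68, 74, 81, 82, 82, 81, 78, 68, 69, 68, 65, 69, 66, 66, 66, 67, 67] [149, 144, 145, 137, 133, 125, 138, 150, 147, 149, 148, 138, 141, 147, 136, 135, 126, 121, 128, 128, 134, 126, 126, 142, 142]
24 [68, 66, 68, 68, 68, 68, 69, 68, 68, 77, 82, 80, 80, 81, 79, 67, 68, 68, 66, 67, 67, 69, 68, 67, 67] [149, 146, 135, 141, 132, 122, 135, 146, 146, 158, 161, 181, 185, 183, 155, 133, 129, 121, 126, 129, 133, 125, 124, 127, 140]
```

Request:
move_arm:
  targets:
    - {"dx": -0.03,"dy": -0.14,"dz": 0,"rx": 0,"ry": 0,"rz": 0}
    - {"dx": 0,"dy": 0,"dz": -0.5,"rx": 0,"ry": 0,"rz": 0}
    - {"dx": 0,"dy": 0,"dz": -0.5,"rx": 0,"ry": 0,"rz": 0}
    - {"dx": 0,"dy": 0,"dz": -0.5,"rx": 0,"ry": 0,"rz": 0}
    - {"dx": 0,"dy": 0,"dz": -0.5,"rx": 0,"ry": 0,"rz": 0}
    - {"dx": 0,"dy": 0,"dz": -0.5,"rx": 0,"ry": 0,"rz": 0}
    - {"dx": 0,"dy": 0,"dz": -0.24,"rx": 0,"ry": 0,"rz": 0}
    - {"dx": 0,"dy": 0,"dz": 0,"rx": 0,"ry": 0,"rz": 0}
    - {"dx": 0,"dy": 0,"dz": 0,"rx": 0,"ry": 0,"rz": 0}
    - {"dx": 0,"dy": 0,"dz": 0,"rx": 0,"ry": 0,"rz": 0}

```text
t: 27.4
tcp_pos: [0.5216, 0.2154, 0.1316]
tool_rot: [0.641, 0.768, 0.0, 0.0]
force: [0.3, -0.3, -0.2]
finger_gap: 0.599
gripper_force: 0.0
```

Request:
move_arm:
  targets:
    - {"dx": 0,"dy": 0,"dz": 0,"rx": 0,"ry": 0,"rz": 0}
    - {"dx": 0,"dy": 0,"dz": 0,"rx": 0,"ry": 0,"rz": 0}
    - {"dx": 0,"dy": 0,"dz": 0,"rx": 0,"ry": 0,"rz": 0}
    - {"dx": 0,"dy": 0,"dz": 0,"rx": 0,"ry": 0,"rz": 0}
    - {"dx": 0,"dy": 0,"dz": 0,"rx": 0,"ry": 0,"rz": 0}
    - {"dx": 0,"dy": 0,"dz": 0,"rx": 0,"ry": 0,"rz": 0}
    - {"dx": 0,"dy": 0,"dz": 0,"rx": 0,"ry": 0,"rz": 0}
    - {"dx": 0,"dy": 0,"dz": 0,"rx": 0,"ry": 0,"rz": 0}
    - {"dx": 0,"dy": 0,"dz": 0,"rx": 0,"ry": 0,"rz": 0}
    - {"dx": 0,"dy": 0,"dz": 0,"rx": 0,"ry": 0,"rz": 0}
  claw: 0
  newtons: 40

```text
t: 28.65
tcp_pos: [0.5216, 0.2154, 0.1314]
tool_rot: [0.641, 0.768, 0.0, 0.0]
force: [0.7, 0.1, 5.7]
finger_gap: 0.118
gripper_force: 41.2
```

Request:
move_arm:
  targets:
    - {"dx": 0,"dy": 0,"dz": 0.2,"rx": 0,"ry": 0,"rz": 0}
    - {"dx": 0,"dy": 0,"dz": 0.3,"rx": 0,"ry": 0,"rz": 0}
    - {"dx": 0,"dy": 0,"dz": 0.3,"rx": 0,"ry": 0,"rz": 0}
    - {"dx": 0,"dy": 0,"dz": 0.5,"rx": 0,"ry": 0,"rz": 0}
    - {"dx": 0,"dy": 0,"dz": 0.7,"rx": 0,"ry": 0,"rz": 0}
    - {"dx": 0,"dy": 0,"dz": 0.8,"rx": 0,"ry": 0,"rz": 0}
    - {"dx": 0,"dy": 0,"dz": 0.8,"rx": 0,"ry": 0,"rz": 0}
    - {"dx": 0,"dy": 0,"dz": 0.8,"rx": 0,"ry": 0,"rz": 0}
    - {"dx": 0,"dy": 0,"dz": 0.6,"rx": 0,"ry": 0,"rz": 0}
    - {"dx": 0,"dy": 0,"dz": 0,"rx": 0,"ry": 0,"rz": 0}

```text
t: 29.9
tcp_pos: [0.5218, 0.2155, 0.2576]
tool_rot: [0.641, 0.768, 0.001, 0.001]
force: [-0.5, -0.1, -0.5]
finger_gap: 0.123
gripper_force: 40.5
```

```bash
cat > goal.py <<'E'
from h import *
import pickle
from scipy.spatial.transform import Rotation as Ro
np.set_printoptions(precision=4,suppress=True)
yaw,tilt=np.radians(16),np.radians(15.2)
C=np.array([.8032,.072,.3066])      # head centre
x=np.array([np.cos(yaw)*np.cos(tilt),np.sin(yaw)*np.cos(tilt),np.sin(tilt)])
y=np.array([-np.sin(yaw),np.cos(yaw),0]); z=np.cross(x,y)
o,d=ray("side",(215+(610-400)/5,125+116/5))
s=np.linalg.lstsq(np.c_[-x,-d],o-C,rcond=None)[0]; lens=C-s[0]*x
lens_off=o+s[1]*d-lens
view=lens-.15*x
E
python3 - <<'E'
from goal import *
print("lens",lens,"dist from head centre",s[0],"resid",lens_off,"view",view)
st=sensors.sense(); R=Ro.from_quat(st['tool_rot']).as_matrix()
print(st['t'],st['tcp_pos'],"gap",st['finger_gap'])
# tool: y along +x lens or -; current tool y
print("tool y",R[:,1],"tool x",R[:,0])
G=np.c_[y,x,-z]; print(np.linalg.det(G),R.T@G)
tcp=view+.0374*z; print("tcp goal",tcp,"d units",(tcp-st['tcp_pos'])/.025,"rot units",Ro.from_matrix(G@R.T).as_rotvec()/np.radians(30))
# snowman in the images: is it lifted? foot bar ends in tri
b=snap("scene","pics/s9.png");dd=snap("side","pics/d9.png")
cen=np.array(st['tcp_pos'])-[0,0,.0374]; a=np.radians(10.3)
for k in (-1,1):
    e=cen+k*.0545*np.array([-np.sin(a),np.cos(a),0])+[0,0,-.065]
    print("foot end pred",proj("scene",[e]),proj("side",[e]))
E
```

```text
lens [0.7664 0.0615 0.2962] dist from head centre 0.03963002714773155 resid [ 0.      0.0006 -0.0007] view [0.6273 0.0216 0.2569]
29.9 [0.5218 0.2155 0.2576] gap 0.12343781204234137
tool y [0.9838 0.1795 0.0028] tool x [-0.1795  0.9838  0.    ]
0.9999999999999998 [[ 0.9951  0.0952  0.0258]
 [-0.0986  0.961   0.2582]
 [-0.0002 -0.2595  0.9657]]
tcp goal [0.6179 0.0189 0.293 ] d units [ 3.8423 -7.8655  1.4146] rot units [ 0.1142 -0.4883  0.1875]
foot end pred [[353.0641 194.6755]] [[287.0095 229.1578]]
foot end pred [[370.5372 174.1988]] [[263.3972 249.7593]]
```

Request:
move_arm:
  targets:
    - {"dx": 0.384,"dy": -0.787,"dz": 0.141,"rx": 0.0114,"ry": -0.0488,"rz": 0.0188}
    - {"dx": 0.384,"dy": -0.787,"dz": 0.141,"rx": 0.0114,"ry": -0.0488,"rz": 0.0188}
    - {"dx": 0.384,"dy": -0.787,"dz": 0.141,"rx": 0.0114,"ry": -0.0488,"rz": 0.0188}
    - {"dx": 0.384,"dy": -0.787,"dz": 0.141,"rx": 0.0114,"ry": -0.0488,"rz": 0.0188}
    - {"dx": 0.384,"dy": -0.787,"dz": 0.141,"rx": 0.0114,"ry": -0.0488,"rz": 0.0188}
    - {"dx": 0.384,"dy": -0.787,"dz": 0.141,"rx": 0.0114,"ry": -0.0488,"rz": 0.0188}
    - {"dx": 0.384,"dy": -0.787,"dz": 0.141,"rx": 0.0114,"ry": -0.0488,"rz": 0.0188}
    - {"dx": 0.384,"dy": -0.787,"dz": 0.141,"rx": 0.0114,"ry": -0.0488,"rz": 0.0188}
    - {"dx": 0.384,"dy": -0.787,"dz": 0.141,"rx": 0.0114,"ry": -0.0488,"rz": 0.0188}
    - {"dx": 0.384,"dy": -0.787,"dz": 0.141,"rx": 0.0114,"ry": -0.0488,"rz": 0.0188}

```text
t: 31.25
tcp_pos: [0.6165, 0.0181, 0.2899]
tool_rot: [0.597, 0.792, 0.104, 0.078]
force: [-0.1, 0.3, -1.1]
finger_gap: 0.122
gripper_force: 40.5
```

Request:
move_arm:
  targets:
    - {"dx": 0,"dy": 0,"dz": 0,"rx": 0,"ry": 0,"rz": 0}
    - {"dx": 0,"dy": 0,"dz": 0,"rx": 0,"ry": 0,"rz": 0}
    - {"dx": 0,"dy": 0,"dz": 0,"rx": 0,"ry": 0,"rz": 0}
    - {"dx": 0,"dy": 0,"dz": 0,"rx": 0,"ry": 0,"rz": 0}
    - {"dx": 0,"dy": 0,"dz": 0,"rx": 0,"ry": 0,"rz": 0}
    - {"dx": 0,"dy": 0,"dz": 0,"rx": 0,"ry": 0,"rz": 0}
    - {"dx": 0,"dy": 0,"dz": 0,"rx": 0,"ry": 0,"rz": 0}
    - {"dx": 0,"dy": 0,"dz": 0,"rx": 0,"ry": 0,"rz": 0}
    - {"dx": 0,"dy": 0,"dz": 0,"rx": 0,"ry": 0,"rz": 0}
    - {"dx": 0,"dy": 0,"dz": 0,"rx": 0,"ry": 0,"rz": 0}

```text
t: 32.5
tcp_pos: [0.6172, 0.0185, 0.2913]
tool_rot: [0.597, 0.792, 0.104, 0.079]
force: [-0.7, -0.9, -0.2]
finger_gap: 0.126
gripper_force: 40.5
```

```bash
python3 - <<'E'
from goal import *
st=sensors.sense(); R=Ro.from_quat(st['tool_rot']).as_matrix(); G=np.c_[y,x,-z]
print(st['t'],st['tcp_pos'],st['finger_gap'],st['gripper_force'],"err",np.array(st['tcp_pos'])-(view+.0374*z),"rot err deg",np.degrees(Ro.from_matrix(G@R.T).magnitude()))
b=snap("scene","pics/s10.png");dd=snap("side","pics/d10.png")
hd={}
for n,im in (("scene",b),("side",dd)):
    hsv=cv2.cvtColor(im,cv2.COLOR_RGB2HSV)
    k=((hsv[...,0]>8)&(hsv[...,0]<26)&(hsv[...,1]>70)).astype(np.uint8)
    r=im.astype(float); k&=((r[...,1]/(r[...,0]+1)>.72)&(r[...,1]/(r[...,0]+1)<.9)).astype(np.uint8)
    c=proj(n,[view])[0]; q=np.zeros_like(k); x0,y0=int(c[0]),int(c[1]); q[y0-45:y0+45,x0-40:x0+40]=k[y0-45:y0+45,x0-40:x0+40]
    N,l,s_,ce=cv2.connectedComponentsWithStats(q); i=1+s_[1:,4].argmax(); print(n,c,s_[i],ce[i])
    corners=[view+ (-.065)*z+sg*.0545*y+sx*.006*x+h*z for sg in(-1,1) for sx in (-1,1) for h in(-.011,.011)]
    print("pred foot corners",proj(n,corners).round(1).tolist())
    # foot bar: pixels below; print row extents
    for v in range(s_[i,1],s_[i,1]+s_[i,3],2):
        u=np.where(l[v]==i)[0]; print(v,u.min() if len(u) else None,u.max() if len(u) else None,end="; ")
    print()
E
```

```text
32.5 [0.6172 0.0185 0.2913] 0.12622731151979563 40.53827404975891 err [-0.0007 -0.0003 -0.0016] rot err deg 0.17422460343494775
scene [344.6642 221.2285] [337 205  23  44 481] [346.2931 225.343 ]
pred foot corners [[339.0, 248.4], [337.6, 244.4], [342.2, 249.6], [340.9, 245.6], [355.8, 222.5], [354.7, 218.3], [359.1, 223.6], [357.9, 219.4]]
205 338 346; 207 337 347; 209 337 347; 211 338 347; 213 338 348; 215 339 348; 217 337 351; 219 338 355; 221 339 358; 223 342 359; 225 342 358; 227 341 357; 229 341 355; 231 340 354; 233 341 352; 235 342 351; 237 344 350; 239 343 348; 241 341 347; 243 340 346; 245 339 345; 247 340 343; 
side [297.468  169.3955] [283 149  23  48 402] [295.5423 174.4826]
pred foot corners [[302.7, 180.5], [304.1, 175.4], [299.6, 178.8], [301.0, 173.7], [285.5, 197.2], [286.8, 192.0], [282.3, 195.4], [283.5, 190.2]]
149 301 302; 151 299 302; 153 299 302; 155 298 305; 157 298 302; 159 297 303; 161 295 303; 163 295 302; 165 295 302; 167 295 301; 169 294 302; 171 292 302; 173 291 301; 175 290 303; 177 290 303; 179 289 302; 181 289 302; 183 290 300; 185 289 298; 187 287 295; 189 285 292; 191 284 291; 193 283 288; 195 283 286;
```

The snowman's foot-bar ends in both views match the prediction to about 1 px. One small height correction, a settle, then hand in.

Request:
move_arm:
  targets:
    - {"dx": 0.03,"dy": 0.01,"dz": 0.06,"rx": 0,"ry": 0,"rz": 0}
    - {"dx": 0,"dy": 0,"dz": 0,"rx": 0,"ry": 0,"rz": 0}
    - {"dx": 0,"dy": 0,"dz": 0,"rx": 0,"ry": 0,"rz": 0}
    - {"dx": 0,"dy": 0,"dz": 0,"rx": 0,"ry": 0,"rz": 0}
    - {"dx": 0,"dy": 0,"dz": 0,"rx": 0,"ry": 0,"rz": 0}
    - {"dx": 0,"dy": 0,"dz": 0,"rx": 0,"ry": 0,"rz": 0}
    - {"dx": 0,"dy": 0,"dz": 0,"rx": 0,"ry": 0,"rz": 0}
    - {"dx": 0,"dy": 0,"dz": 0,"rx": 0,"ry": 0,"rz": 0}
    - {"dx": 0,"dy": 0,"dz": 0,"rx": 0,"ry": 0,"rz": 0}
    - {"dx": 0,"dy": 0,"dz": 0,"rx": 0,"ry": 0,"rz": 0}

```text
t: 33.85
tcp_pos: [0.618, 0.0188, 0.2929]
tool_rot: [0.597, 0.792, 0.104, 0.079]
force: [0.3, -0.8, -0.6]
finger_gap: 0.122
gripper_force: 40.5
```

```bash
python3 - <<'E'
from goal import *
st=sensors.sense(); print(np.array(st['tcp_pos'])-(view+.0374*z),np.abs(st['qd']).max(),st['gripper_force'])
print(order.sign_off())
E
```

```text
[ 0.0001 -0.     -0.0001] 0.002293187184003823 40.5379182100296
the job is handed in; nothing more can be done
None
```

The job is handed in at about 34 s: the snowman's clamp lever is open at about 1.49 rad, and the gripper holds the snowman still, within 2–3 mm by my measurements, at the point 15 cm in front of the lens, tipped back about 15° to match it. My first push and grip at the knob met no resistance, so I opened the lever by pushing its bar, and I took no final picture of the other things on the desk.

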